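# Clip up the scoops and rack the lids

## Task

Put the washed things away: clip every measuring scoop onto the hook rail, one to a hook, by pushing the eye of its handle down past a snap hook's sprung gate so that it hangs inside the hook with the gate shut behind it, and stand every silicone lid from the draining tray on edge in the dowel rack, one to a slot, fully down between its dowels and centred along the slot. Leave the scoops hanging still, and leave the jar and the bowls where they are.

Things in the scene. Friction and masses are not known exactly. Their poses are not given: they have to be found in the camera images.
- scoop1: steel measuring scoop (some absent), 90 g, all alike: round cup 42 mm across, 28 mm tall, standing on its flat bottom; from its rim a straight level handle 14 mm wide and 8 mm thick runs along the scoop's +x from 18 to 84 mm from the cup's axis, mid-height 24 mm above the bottom, and ends in a ring-shaped eye. Origin: centre of the cup's underside, z up out of its mouth
- scoop2: steel measuring scoop (some absent), 90 g, all alike: round cup 42 mm across, 28 mm tall, standing on its flat bottom; from its rim a straight level handle 14 mm wide and 8 mm thick runs along the scoop's +x from 18 to 84 mm from the cup's axis, mid-height 24 mm above the bottom, and ends in a ring-shaped eye. Origin: centre of the cup's underside, z up out of its mouth
- scoop3: steel measuring scoop (some absent), 90 g, all alike: round cup 42 mm across, 28 mm tall, standing on its flat bottom; from its rim a straight level handle 14 mm wide and 8 mm thick runs along the scoop's +x from 18 to 84 mm from the cup's axis, mid-height 24 mm above the bottom, and ends in a ring-shaped eye. Origin: centre of the cup's underside, z up out of its mouth
- eye1 (a point): centre of the eye of scoop1, 100 mm along +x from the cup's axis and 24 mm above its bottom; a flat lying ring of 6 mm round bar, hole 23 mm, outside 38 mm. Axes as the scoop's
- eye2 (a point): centre of the eye of scoop2, 100 mm along +x from the cup's axis and 24 mm above its bottom; a flat lying ring of 6 mm round bar, hole 23 mm, outside 38 mm. Axes as the scoop's
- eye3 (a point): centre of the eye of scoop3, 100 mm along +x from the cup's axis and 24 mm above its bottom; a flat lying ring of 6 mm round bar, hole 23 mm, outside 38 mm. Axes as the scoop's
- rail: fixed freestanding wooden hook rail: foot 100 x 300 x 12 mm (from 20 mm before to 80 mm behind the hooks' spines), two end posts 276 mm apart, crossbar along its y, top 242 mm above the worktop. Origin on the worktop under the middle hook's spine. Three steel snap hooks, 90 mm apart, stand out to the rail's own -x (towards the robot); a hanging scoop clears the foot
- hook1 (a point): centreline of the bend at the bottom of a snap hook of 6 mm bar, 165 mm above the worktop, 14 mm in front of its upright spine and 14 mm behind (+x of) its short upright nose, whose top is 33 mm above the bend. Enter with the eye level and centred over the nose, handle out to the rail's -x, straight down; about 5 mm of error is forgiven. Axes as the rail's (y along the rail)
- hook2 (a point): centreline of the bend at the bottom of a snap hook of 6 mm bar, 165 mm above the worktop, 14 mm in front of its upright spine and 14 mm behind (+x of) its short upright nose, whose top is 33 mm above the bend. Enter with the eye level and centred over the nose, handle out to the rail's -x, straight down; about 5 mm of error is forgiven. Axes as the rail's (y along the rail)
- hook3 (a point): centreline of the bend at the bottom of a snap hook of 6 mm bar, 165 mm above the worktop, 14 mm in front of its upright spine and 14 mm behind (+x of) its short upright nose, whose top is 33 mm above the bend. Enter with the eye level and centred over the nose, handle out to the rail's -x, straight down; about 5 mm of error is forgiven. Axes as the rail's (y along the rail)
- gate1 (a joint): sprung gate of hook1, rad: 0 shut, 0.62 fully in. Hinged on the spine 68 mm above the bend, it slopes down to the nose's tip and swings only inward. A level eye coming down meets it with its far rim about 53 mm above the bend, pushes it in with 3 to 8 N, and is past it when 20 mm or less above the bend; the spring then shuts it above the rim. Let go, the scoop swings and hangs from the bend
- gate2 (a joint): sprung gate of hook2, rad: 0 shut, 0.62 fully in. Hinged on the spine 68 mm above the bend, it slopes down to the nose's tip and swings only inward. A level eye coming down meets it with its far rim about 53 mm above the bend, pushes it in with 3 to 8 N, and is past it when 20 mm or less above the bend; the spring then shuts it above the rim. Let go, the scoop swings and hangs from the bend
- gate3 (a joint): sprung gate of hook3, rad: 0 shut, 0.62 fully in. Hinged on the spine 68 mm above the bend, it slopes down to the nose's tip and swings only inward. A level eye coming down meets it with its far rim about 53 mm above the bend, pushes it in with 3 to 8 N, and is past it when 20 mm or less above the bend; the spring then shuts it above the rim. Let go, the scoop swings and hangs from the bend
- tray: fixed bamboo draining tray, 110 mm (x) x 215 mm (y), floor 8 mm thick, with four grooves along its x, at 25 and 75 mm either side of its centre, each 12 mm wide between fences that rise 25 mm over the floor; the lids start here, on edge. Origin at the centre of its underside
- lid1: hard dark silicone container lid (some are absent), a stiff flat slab 90 mm wide (its x), 9 mm thick (its y) and 85 mm high (its z) with rounded corners, 90 g; starts standing on its lower edge in a tray groove. Origin at the centre of the lower edge. All are alike
- lid2: hard dark silicone container lid (some are absent), a stiff flat slab 90 mm wide (its x), 9 mm thick (its y) and 85 mm high (its z) with rounded corners, 90 g; starts standing on its lower edge in a tray groove. Origin at the centre of the lower edge. All are alike
- lid3: hard dark silicone container lid (some are absent), a stiff flat slab 90 mm wide (its x), 9 mm thick (its y) and 85 mm high (its z) with rounded corners, 90 g; starts standing on its lower edge in a tray groove. Origin at the centre of the lower edge. All are alike
- lid4: hard dark silicone container lid (some are absent), a stiff flat slab 90 mm wide (its x), 9 mm thick (its y) and 85 mm high (its z) with rounded corners, 90 g; starts standing on its lower edge in a tray groove. Origin at the centre of the lower edge. All are alike
- rack: fixed wooden lid rack: base 110 mm (x) x 215 mm (y), 10 mm thick, with four slots along its x, at 25 and 75 mm either side of its centre in y, each between two pairs of upright 8 mm round-topped dowels (28 mm before and behind the middle) that rise to 55 mm above the worktop; the gap is 15 mm. Low solid blocks, 42 mm high, fill the room between slots. Origin at the centre of its underside
- jar: closed amber glass jar, 68 mm across, 110 mm tall, a bystander. Origin at the centre of its underside
- bowl1: blue-rimmed white enamel bowl, 116 mm across, 48 mm tall, a bystander. Origin at the centre of its underside
- bowl2: blue-rimmed white enamel bowl, 116 mm across, 48 mm tall, a bystander. Origin at the centre of its underside

How it is judged (in metres and radians):
At the end, for the whole second after the job is handed in: Each scoop hangs from its own hook (eye within 22 mm of the bend), that gate shut (under 0.1 rad), nearly still (0.15 m/s). Each lid stands in a rack slot: edge on the base (6 mm), within 25 mm lengthwise and 9 mm across, within 0.25 rad, at rest (((distance between eye1 and hook1 below 0.022 m and value of joint gate1 below 0.1 rad) or (distance between eye1 and hook2 below 0.022 m and value of joint gate2 below 0.1 rad) or (distance between eye1 and hook3 below 0.022 m and value of joint gate3 below 0.1 rad)) and linear speed of each of scoop1, scoop2, scoop3 below 0.15 m/s and ((distance between eye2 and hook1 below 0.022 m and value of joint gate1 below 0.1 rad) or (distance between eye2 and hook2 below 0.022 m and value of joint gate2 below 0.1 rad) or (distance between eye2 and hook3 below 0.022 m and value of joint gate3 below 0.1 rad)) and ((distance between eye3 and hook1 below 0.022 m and value of joint gate1 below 0.1 rad) or (distance between eye3 and hook2 below 0.022 m and value of joint gate2 below 0.1 rad) or (distance between eye3 and hook3 below 0.022 m and value of joint gate3 below 0.1 rad)) and x of lid1 in the frame of rack between -0.025 and 0.025 m and z of lid1 in the frame of rack between 0.005 and 0.016 m and (y of lid1 in the frame of rack between -0.084 and -0.066 m or y of lid1 in the frame of rack between -0.034 and -0.016 m or y of lid1 in the frame of rack between 0.016 and 0.034 m or y of lid1 in the frame of rack between 0.066 and 0.084 m) and angle between each of lid1, lid2, lid3, lid4's own z axis and vertical below 0.25 rad and angle between the y axis of each of lid1, lid2, lid3, lid4 and the y axis of rack, either way round below 0.25 rad and linear speed of each of lid1, lid2, lid3, lid4 below 0.05 m/s and x of lid2 in the frame of rack between -0.025 and 0.025 m and z of lid2 in the frame of rack between 0.005 and 0.016 m and (y of lid2 in the frame of rack between -0.084 and -0.066 m or y of lid2 in the frame of rack between -0.034 and -0.016 m or y of lid2 in the frame of rack between 0.016 and 0.034 m or y of lid2 in the frame of rack between 0.066 and 0.084 m) and x of lid3 in the frame of rack between -0.025 and 0.025 m and z of lid3 in the frame of rack between 0.005 and 0.016 m and (y of lid3 in the frame of rack between -0.084 and -0.066 m or y of lid3 in the frame of rack between -0.034 and -0.016 m or y of lid3 in the frame of rack between 0.016 and 0.034 m or y of lid3 in the frame of rack between 0.066 and 0.084 m) and x of lid4 in the frame of rack between -0.025 and 0.025 m and z of lid4 in the frame of rack between 0.005 and 0.016 m and (y of lid4 in the frame of rack between -0.084 and -0.066 m or y of lid4 in the frame of rack between -0.034 and -0.016 m or y of lid4 in the frame of rack between 0.016 and 0.034 m or y of lid4 in the frame of rack between 0.066 and 0.084 m) and distance between eye1 and eye2 above 0.045 m and distance between each of eye1, eye2 and eye3 above 0.045 m); the robot touches nothing.
It fails at once if the jar is pushed more than 30 mm or tipped (distance of jar from where it was at the start of the episode above 0.03 m or angle between jar's own z axis and vertical above 0.5 rad).
It fails at once if the bowl is pushed more than 30 mm or tipped (distance of bowl1 from where it was at the start of the episode above 0.03 m or angle between bowl1's own z axis and vertical above 0.5 rad).
It fails at once if the other bowl is pushed more than 30 mm or tipped (distance of bowl2 from where it was at the start of the episode above 0.03 m or angle between bowl2's own z axis and vertical above 0.5 rad).
Of scoop1, scoop2, scoop3 only 2 to 3 are there at a start; the rules pass over those that are not, and their reading is None.
Of lid1, lid2, lid3, lid4 only 3 to 4 are there at a start; the rules pass over those that are not, and their reading is None.
At some moment in a run one of scoop1, scoop2, scoop3 may be knocked a few centimetres aside while the robot is not near it.
It also fails if it takes over 210 s, if anything falls off the work surface, if the arm or the gripper's body presses on something with over 40 N, if the wrist force passes 120 N, or if a joint passes its speed limit or range.

## Robot

A 6-joint arm with a two-finger parallel gripper is mounted at the origin on the work surface. World frame = base frame: x ahead of the robot, y to its left, z up, the work surface at z = 0. Lengths are in mm, angles in rad, forces in N, time in s.
With the tool pointing down it reaches from about 350 to 975 mm from the base axis. Payload 7.1 kg.
Tool frame: the origin (TCP) lies at the very end of the fingers, on their centre line; the grasp point (between the pads) lies 19 mm behind it; z points along the fingers, y is the direction in which the jaws open and shut (so a half turn about z gives the same grasp; the last joint's range is limited). The gripper opens to 88 mm and grips with 3 to 60 N. Pads are 20 mm wide; open, the fingers measure 115 mm over their backs; the gripper's body (75 mm by 178 mm) begins 61 mm behind the grasp point.
Start: joints at [-1.207, 0.423, 1.63, -0, 1.089, -0.019], TCP at [233.466, -579.74, 222.675] pointing down, gripper open.
Joint ranges: [-3, 3], [-0.9, 2.11], [0.09, 2.58], [-1.31, 4.45], [0.11, 2.69], [-2.54, 2.54]. Speed limits (rad/s): [2.39, 2.39, 3.01, 3.14, 3.14, 3.14].

## Interface

Orientations are given as a rotation vector (axis times angle).
In Python, from workcell import monitor, vision, order, find_in, regions_of, place_of gives the robot as it stands. The module is installed in compiled form; this text tells all that it offers.
- The arm moves only by the tool carry_out, never from a script. Its argument "targets" is a list of rows, each a list of 3 entries, a list of its own where there are three numbers: the turn, a rotation vector about the world's x, y, z in degrees, then the shift along the world's x, y, z in mm, then the finger opening in mm, from 0 to 87.8. In form: [[[rx, ry, rz], [x, y, z], hand], ...]. A call has 1 to 10 rows; each row is the pose to reach, as a shift and turn from the pose commanded when the call began; what a row does not reach only later rows make up. A row lasts 1/12 s, in which the tool goes at most 41.7 mm and 7.16 degrees, less where a joint would pass 70% of its speed; a pose out of reach is approached as far as the arm can. A call with a gripper value outside its range is refused whole. The fingers move at their own pace and stop on an object; the grip force is fixed at half the most. Time passes only in rows, so rows that repeat a pose let the fingers close. It gives the time, the measured TCP pose, the force and the opening at its end, in the units of the state.
- monitor.get_obs(): the state, without advancing time (a new reading comes with each control period).
- vision.get_image(name): name is "scene" or "side" or "wrist"; returns the picture (480x640x3 uint8, red, green, blue); there is no depth.
- vision.camera_model(name): a dict with "K" (3x3 intrinsics, pixels), "dist" ([k1, k2, p1, p2, k3] as OpenCV has them; the pictures are not rectified), "rvec" (rotation vector, rad) and "tvec" (3), from world to camera coordinates, as OpenCV has them. Camera axes: x right, y down, z forward; pixel columns grow to the right and rows downward; lengths in mm; the calibration is good to about 2 mm. A picture is of the moment at which its call begins: read the wrist's pose just before it. camera_model takes no time and is no camera call; for the wrist camera it gives the pose at the moment of the call.
- order.close_job(): hands the job in, once; it reports no verdict.
Trained networks look in the newest picture that a camera, given by its name, has taken for a name from the list of things; names that differ only in an ending like _2 or _b are one class to them, and where a whole thing is asked for, a point or a joint stands for the part that bears it (a point fixed in the world has none). Each returns a list of dicts, best first, with "confidence" (0 to 1); they miss things now and then, are a little off and sometimes report something else, mostly with a low value. They report only what shows in the picture. A call takes as long as a camera call.
- find_in(query, camera): "point" ([x, y, z] in mm, in the coordinates of the camera as it stood for that picture, good to about 4 mm: the middle of the surface that is visible of it).
- regions_of(query, camera): "mask" (480x640 bool, what is visible of it).
- place_of(query, camera): "point" ([x, y, z] in mm, in the coordinates of the camera as it stood for that picture, good to about 4 mm: a listed point, or the origin of a listed thing).
The state is a dict: "t": time; "qpos": joint angles; "qvel": joint speeds; "joint_torque": joint torques, N m; "ee_pos": TCP position; "orientation": TCP orientation; "ft_force": force on the tool from outside, world axes, zero at the start; "moment": the same for the moment, N m; "width": finger opening in mm.
Only numpy, scipy, OpenCV 4.12 (cv2) and the standard library are available. Lean on these libraries where they do the work, as an engineer would, in place of code of your own. Each camera call takes 0.05 s, during which the arm holds its last target.

## Working session

There is one attempt and no reset: what is moved stays moved. The work goes in short steps, Python scripts to look and compute and a tool call to move; the robot and the scene stay as the last step left them, time stands still between calls to the robot, and variables do not carry over. Pictures are saved under pics/ and viewed, and the job is handed in when it is done.

Besides the shell and the picture viewer there is one more tool, called after "Call:" in YAML: its name, and indented under it one key for each argument. carry_out: Moves the arm, as the interface text tells. Its arguments: {"type":"object","properties":{"targets":{"type":"array","items":{"type":"array"}}},"required":["targets"]}

```bash
mkdir -p pics; cat > h.py <<'E'
import numpy as np, cv2
from workcell import monitor, vision, order, find_in, regions_of, place_of
def snap(cam,fn=None):
    im=vision.get_image(cam)
    if fn: cv2.imwrite('pics/'+fn,im[:,:,::-1])
    return im
def toW(cam,p,m=None):
    m=m or vision.camera_model(cam)
    R=cv2.Rodrigues(np.array(m['rvec'],float))[0]
    return R.T@(np.array(p,float)-np.array(m['tvec'],float).ravel())
def ray(cam,px,z,m=None):
    m=m or vision.camera_model(cam)
    R=cv2.Rodrigues(np.array(m['rvec'],float))[0];t=np.array(m['tvec'],float).ravel()
    u=cv2.undistortPoints(np.array([[px]],float),np.array(m['K'],float),np.array(m['dist'],float))[0,0]
    d=R.T@np.array([u[0],u[1],1]);c=-R.T@t
    return c+d*(z-c[2])/d[2]
def proj(cam,P,m=None):
    m=m or vision.camera_model(cam)
    return cv2.projectPoints(np.array(P,float).reshape(-1,1,3),np.array(m['rvec'],float),np.array(m['tvec'],float),np.array(m['K'],float),np.array(m['dist'],float))[0].reshape(-1,2)
E
python3 - <<'E'
from h import *
for c in ['scene','side','wrist']:
    snap(c,f'{c}0.png'); m=vision.camera_model(c)
    print(c,toW(c,[0,0,0],m).round(),toW(c,[0,0,100],m).round()-toW(c,[0,0,0],m).round())
s=monitor.get_obs();print({k:np.round(v,3) for k,v in s.items()})
E
```

```text
scene [1129.  224. 1055.] [-56. -19. -81.]
side [ 151.  898. 1229.] [ 26. -62. -74.]
wrist [ 299. -553.  384.] [-24.  -9. -96.]
{'t': np.float64(0.15), 'qpos': array([-1.207,  0.424,  1.63 , -0.   ,  1.089, -0.019]), 'qvel': array([-0.001, -0.002, -0.003,  0.001, -0.   , -0.001]), 'joint_torque': array([ 1.0000e-03, -5.4498e+01, -2.7392e+01,  6.4000e-02,  2.1000e-02,
       -0.0000e+00]), 'ee_pos': array([ 233.315, -579.361,  222.074]), 'orientation': array([-3.083, -0.597,  0.   ]), 'ft_force': array([ 0.304, -0.389, -0.308]), 'moment': array([ 0.031,  0.032, -0.032]), 'width': np.float64(87.575)}
```

View pics/scene0.png

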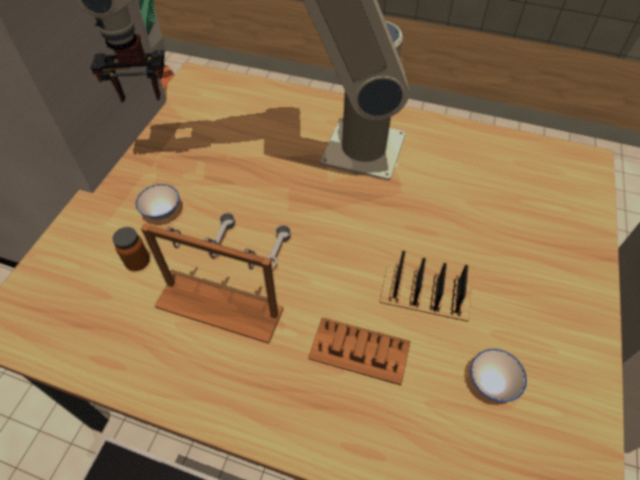

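View pics/side0.png

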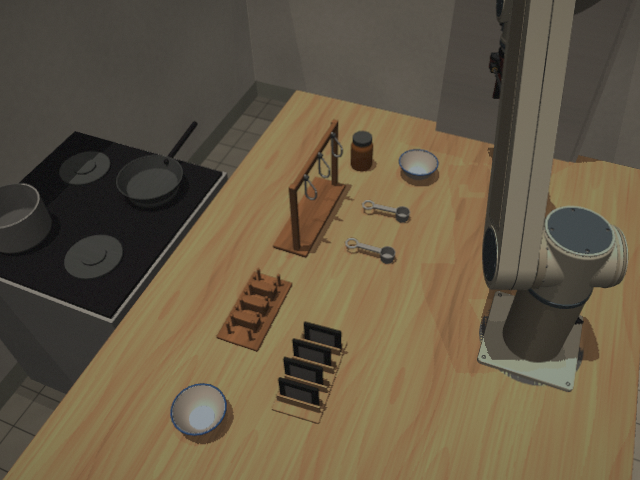

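View pics/wrist0.png

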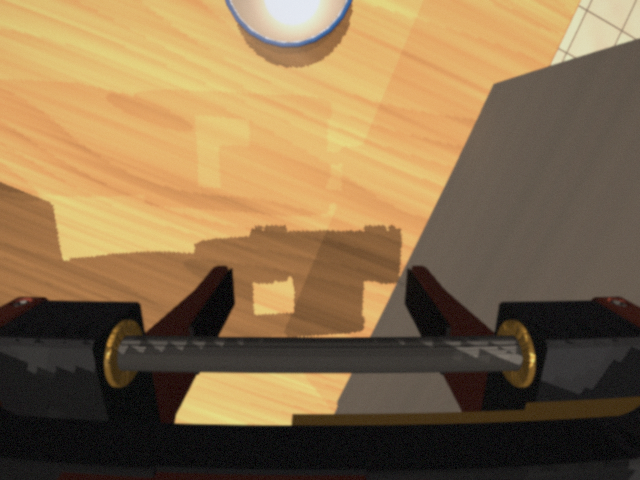

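Both pictures show two scoops (side camera: cups near (402,213) and (387,254)), four lids in the tray, and an empty rack. In the wrist picture the gripper is clear of everything. Next I'll measure with the networks.

```bash
python3 - <<'E'
from h import *
for c in ['scene','side']:
    snap(c); m=vision.camera_model(c)
    for q in ['scoop1','eye1','rail','hook1','tray','lid1','rack','jar','bowl1']:
        for r in place_of(q,c):
            if r['confidence']>.3: print(c,q,round(r['confidence'],2),toW(c,r['point'],m).round(1))
E
```

```text
scene scoop1 0.92 [ 398.6 -111.8    1.3]
scene scoop1 0.71 [ 405.8 -274.2    0.7]
scene scoop1 0.48 [459.7 308.   13.7]
scene eye1 0.79 [ 506.1 -265.1   24.7]
scene eye1 0.75 [ 496.2 -109.2   26.2]
scene rail 0.76 [ 621.7 -181.6    1.1]
scene hook1 0.92 [ 608.6 -187.3  164. ]
scene hook1 0.82 [ 604.5 -100.5  171.1]
scene hook1 0.72 [ 607.5 -274.3  166.9]
scene hook1 0.36 [ 418.5 -472.    -0. ]
scene tray 0.81 [456.1 282.1  -1.1]
scene lid1 0.8 [459.3 308.8   9.3]
scene lid1 0.72 [451.9 209.7   5.1]
scene lid1 0.64 [446.1 362.9   8.6]
scene lid1 0.63 [459.5 257.8   9.6]
scene rack 0.61 [6.528e+02 1.659e+02 1.000e-01]
scene rack 0.52 [605.4 -99.6 168.1]
scene bowl1 0.89 [ 420.1 -469.7   -2. ]
scene bowl1 0.79 [6.280e+02 4.654e+02 2.000e-01]
side scoop1 0.86 [ 407.3 -277.5    0.6]
side scoop1 0.81 [ 403.1 -115.5   -0.6]
side scoop1 0.74 [ 609.3 -278.6  166.2]
side eye1 0.83 [ 500.6 -108.2   23. ]
side eye1 0.64 [ 507.  -275.3   24.8]
side rail 0.89 [ 621.8 -189.4   -2.8]
side rail 0.47 [ 608.3 -102.9  166.5]
side hook1 0.73 [ 607.1 -279.4  167. ]
side hook1 0.6 [ 603.6 -186.7  166.4]
side hook1 0.58 [ 608.1 -100.1  167.3]
side tray 0.85 [456.4 284.5   2.7]
side lid1 0.91 [460.9 255.6  10.7]
side lid1 0.83 [456.1 208.2   7.5]
side lid1 0.8 [456.  312.4  11.6]
side lid1 0.71 [445.1 354.3   9.3]
side rack 0.96 [648.6 166.8  -1.1]
side jar 0.64 [ 5.870e+02 -4.507e+02  1.000e-01]
side jar 0.64 [ 418.4 -473.7    0.7]
side bowl1 0.94 [627.4 461.2  -2.6]
side bowl1 0.88 [ 417.8 -472.5    0.6]
side bowl1 0.53 [ 402.8 -112.8   -0.6]
```

Call:
carry_out:
  targets:
    - [[0, 0, -2], [10, 20, 25], 60]
    - [[0, 0, -5], [30, 50, 60], 60]
    - [[0, 0, -8], [45, 85, 80], 60]
    - [[0, 0, -11], [60, 120, 100], 60]
    - [[0, 0, -14], [75, 155, 120], 60]
    - [[0, 0, -17], [90, 190, 130], 60]
    - [[0, 0, -20], [105, 225, 140], 60]
    - [[0, 0, -22], [120, 260, 150], 60]
    - [[0, 0, -22], [135, 295, 160], 60]
    - [[0, 0, -22], [150, 330, 170], 60]

```text
t: 1.98
ee_pos: [383.5, -248.3, 393.4]
orientation: [3.141, -0.003, 0.001]
ft_force: [0.7, 0.5, -0.8]
width: 60.1
```

Call:
carry_out:
  targets:
    - [[0, 0, 0], [15, 30, 8], 60]
    - [[0, 0, 0], [30, 60, 8], 60]
    - [[0, 0, 0], [30, 60, 8], 60]
    - [[0, 0, 0], [30, 60, 8], 60]

```text
t: 2.32
ee_pos: [413.8, -188.9, 400.8]
orientation: [3.141, 0.004, 0.001]
ft_force: [0.4, -1.2, -1.1]
width: 60.0
```

```bash
python3 - <<'E'
from h import *
s=monitor.get_obs();print({k:np.round(v,3) for k,v in s.items()})
R=cv2.Rodrigues(s['orientation'])[0];print(R.round(4))
snap('wrist','w1.png'); m=vision.camera_model('wrist');print(toW('wrist',[0,0,0],m))
for q in ['scoop1','eye1','hook1']:
    for r in place_of(q,'wrist'): print(q,round(r['confidence'],2),toW('wrist',r['point'],m).round(1))
E
```

```text
{'t': np.float64(2.317), 'qpos': array([-0.454, -0.014,  1.769, -0.   ,  1.386,  1.114]), 'qvel': array([-0.053,  0.009,  0.001, -0.008, -0.002, -0.014]), 'joint_torque': array([  1.556, -31.799, -32.483,   0.231,  -0.054,   0.216]), 'ee_pos': array([ 413.754, -188.924,  400.816]), 'orientation': array([3.141e+00, 4.000e-03, 1.000e-03]), 'ft_force': array([ 0.413, -1.226, -1.137]), 'moment': array([-0.001,  0.066,  0.024]), 'width': np.float64(59.96)}
[[ 1.0e+00  2.5e-03  5.0e-04]
 [ 2.5e-03 -1.0e+00 -5.0e-04]
 [ 5.0e-04  5.0e-04 -1.0e+00]]
[ 484.40002416 -189.59989129  562.4800349 ]
scoop1 0.67 [ 405.3 -276.8   -3.4]
scoop1 0.66 [ 398.8 -115.7    0.5]
scoop1 0.47 [ 6.213e+02 -1.840e+02 -3.000e-01]
scoop1 0.23 [ 608.5 -188.7  166.2]
eye1 0.95 [ 504.3 -269.    25.2]
eye1 0.58 [ 503.8 -116.5   22.4]
hook1 0.89 [605.7 -96.4 163.9]
hook1 0.72 [ 602.1 -283.9  166.6]
hook1 0.57 [ 608.7 -189.3  163.5]
```

View pics/w1.png

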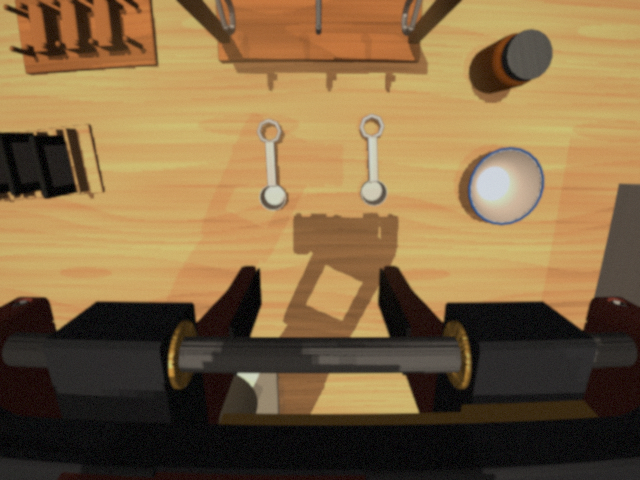

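Wrist view: scoop A has its cup at (273,198) and eye at (270,131). Scoop B has its cup at (373,190) and eye at (372,127). The rail foot's front edge is at row ~60. I'll back-project these and refine with masks.

```bash
python3 - <<'E'
from h import *
im=snap('wrist'); m=vision.camera_model('wrist')
for n,c,e in [('A',(273,198),(270,131)),('B',(373,190),(372,127))]:
    C=ray('wrist',c,28,m);E=ray('wrist',e,24,m);print(n,C.round(1),E.round(1),np.linalg.norm(E-C).round(1),np.degrees(np.arctan2(E[1]-C[1],E[0]-C[0])).round(2))
for r in regions_of('scoop1','wrist'):
    k=r['mask'];ys,xs=np.nonzero(k);
    if r['confidence']<.3: continue
    P=np.array([ray('wrist',(x,y),25,m)[:2] for x,y in zip(xs,ys)])
    c=P.mean(0);u=np.linalg.svd(P-c,full_matrices=False)[2][0];u*=np.sign(u[0])
    t=(P-c)@u
    print(round(r['confidence'],2),c.round(1),np.degrees(np.arctan2(u[1],u[0])).round(2),'lo',(c+u*t.min()).round(1),'hi',(c+u*t.max()).round(1),(t.max()-t.min()).round(1))
# rail foot front edge, rack edge
for px in [(220,62),(418,62),(27,73),(156,65),(156,2),(92,124),(102,190)]:
    print(px,ray('wrist',px,12 if px[0]>200 else 10,m).round(1))
cv2.imwrite('pics/w1z.png',cv2.resize(im[:230,:][:,:,::-1],None,fx=1.25,fy=1.25))
E
```

```text
A [ 397.3 -118.5   28. ] [ 498.6 -117.1   24. ] 101.4 0.79
B [ 409.3 -274.7   28. ] [ 503.9 -270.6   24. ] 94.8 2.46
0.82 [ 439.5 -113.1] 1.67 lo [ 379.  -114.8] hi [ 517.5 -110.8] 138.5
0.6 [ 447.4 -271.6] 4.07 lo [ 386.4 -275.9] hi [ 524.2 -266.1] 138.1
(220, 62) [599.2 -44.4  12. ]
(418, 62) [ 598.2 -338.2   12. ]
(27, 73) [595.4 263.8  10. ]
(156, 65) [597.9  53.8  10. ]
(156, 2) [684.8  45.8  10. ]
(92, 124) [514.8 167.   10. ]
(102, 190) [410.1 166.6  10. ]
```

View pics/w1z.png

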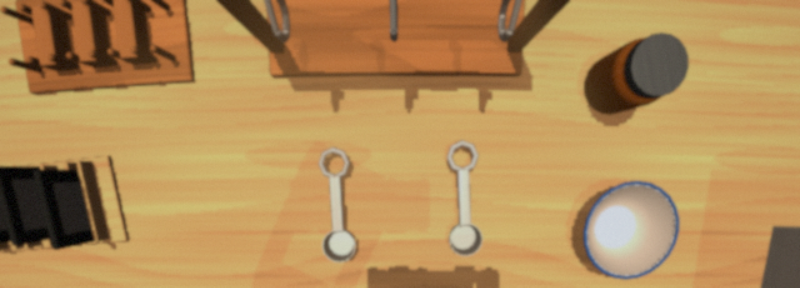

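Call:
carry_out:
  targets:
    - [[0, 0, 1.7], [10, 15, -20], 50]
    - [[0, 0, 1.7], [20, 30, -50], 50]
    - [[0, 0, 1.7], [30, 45, -80], 50]
    - [[0, 0, 1.7], [40, 60, -115], 50]
    - [[0, 0, 1.7], [54.5, 76.7, -150], 50]
    - [[0, 0, 1.7], [54.5, 76.7, -185], 50]
    - [[0, 0, 1.7], [54.5, 76.7, -220], 50]
    - [[0, 0, 1.7], [54.5, 76.7, -250], 50]
    - [[0, 0, 1.7], [54.5, 76.7, -270], 50]
    - [[0, 0, 1.7], [54.5, 76.7, -270], 50]

```text
t: 3.45
ee_pos: [464.8, -113.5, 126.7]
orientation: [-3.139, -0.042, 0.012]
ft_force: [-2.0, 0.5, 0.1]
width: 50.0
```

```bash
python3 - <<'E'
from h import *
im=snap('wrist','w2.png'); m=vision.camera_model('wrist');print(toW('wrist',[0,0,0],m))
for q in ['scoop1','eye1']:
    for r in place_of(q,'wrist'): print(q,round(r['confidence'],2),toW('wrist',r['point'],m).round(1))
E
```

```text
[ 538.00582121 -111.93247142  290.39069709]
scoop1 0.95 [ 402.  -112.4    4.7]
scoop1 0.62 [ 408.1 -274.7   -0.7]
eye1 0.75 [ 501.8 -112.3   25.1]
eye1 0.71 [ 508.6 -266.5   30.6]
```

View pics/w2.png

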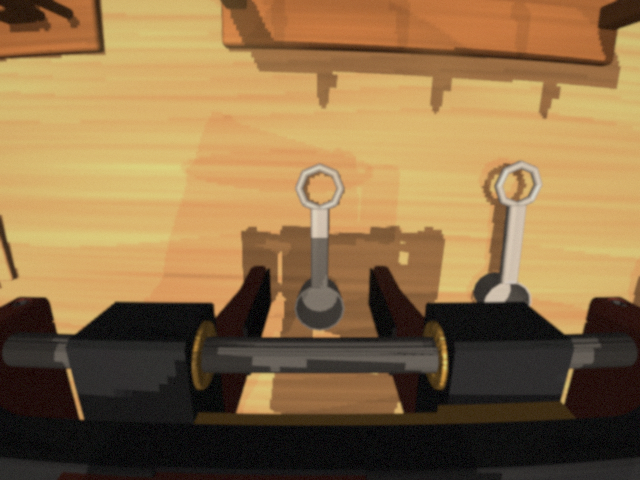

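The scoop is centred between the fingers (eye at (320,188), cup at (320,303)).

```bash
python3 - <<'E'
from h import *
s=monitor.get_obs();print(s['ee_pos'],s['orientation'])
im=snap('wrist','w2b.png'); m=vision.camera_model('wrist')
g=im[150:225,280:360].astype(float).mean(2);
print(ray('wrist',(320,188),24,m),ray('wrist',(320,303),28,m))
E
```

```text
[ 468.37180094 -114.23562417  131.35213339] [3.14106617e+00 4.30699458e-02 1.26760383e-03]
[ 504.28116511 -113.69459085   24.        ] [ 407.43745726 -116.35316608   28.        ]
```

Call:
carry_out:
  targets:
    - [[0, 0, 0], [0, 0, -20], 50]
    - [[0, 0, 0], [0, 0, -50], 50]
    - [[0, 0, 0], [0, 0, -80], 50]
    - [[0, 0, 0], [0, 0, -105], 50]
    - [[0, 0, 0], [0, 0, -118], 50]
    - [[0, 0, 0], [0, 0, -123], 50]
    - [[0, 0, 0], [0, 0, -123], 50]
    - [[0, 0, 0], [0, 0, -123], 50]

```text
t: 4.32
ee_pos: [469.0, -113.9, 8.8]
orientation: [3.141, 0.044, 0.003]
ft_force: [0.6, 0.2, 0.5]
width: 50.3
```

```bash
python3 - <<'E'
from h import *
s=monitor.get_obs();print(s['ee_pos'],s['orientation'],s['ft_force'])
im=snap('wrist','w3.png'); m=vision.camera_model('wrist')
print(proj('wrist',[[498,-112.5,24],[502,-112.5,24]],m))
for q in ['scoop1','eye1']:
    for r in place_of(q,'wrist'): print(q,round(r['confidence'],2),toW('wrist',r['point'],m).round(1))
E
```

```text
[ 468.95535866 -113.90921997    8.79889556] [3.1406824  0.04441709 0.00335486] [0.63924533 0.20052869 0.47827971]
[[318.45346629 238.79985787]
 [318.6992486  230.07904596]]
scoop1 0.59 [ 400.9 -114.     1.6]
scoop1 0.57 [ 407.6 -275.3   -2.9]
eye1 0.43 [ 406.7 -271.6   -1.1]
```

View pics/w3.png

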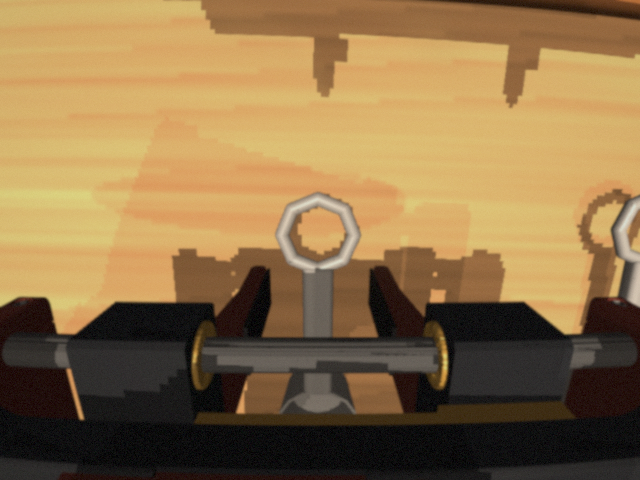

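Call:
carry_out:
  targets:
    - [[0, 0, 0], [0, 0, 0], 5]
    - [[0, 0, 0], [0, 0, 0], 5]
    - [[0, 0, 0], [0, 0, 0], 5]
    - [[0, 0, 0], [0, 0, 0], 5]
    - [[0, 0, 0], [0, 0, 5], 5]
    - [[0, 0, 0], [0, 0, 20], 5]
    - [[0, 0, 0], [0, 0, 50], 5]
    - [[0, 0, 0], [0, 0, 80], 5]

```text
t: 5.13
ee_pos: [466.6, -113.2, 87.8]
orientation: [-3.14, -0.045, 0.005]
ft_force: [1.6, 0.1, -0.6]
width: 13.3
```

Call:
carry_out:
  targets:
    - [[0, 0, 0], [0, 0, 30], 5]
    - [[0, 0, -1], [5, 5, 60], 5]
    - [[0, 0, -1.7], [15, 10, 90], 5]
    - [[0, 0, -1.7], [30, 14, 118], 5]
    - [[0, 0, -1.7], [45, 14, 132], 5]
    - [[0, 0, -1.7], [57, 14, 132], 5]
    - [[0, 0, -1.7], [62, 14, 132], 5]
    - [[0, 0, -1.7], [62, 14, 132], 5]
    - [[0, 0, -1.7], [62, 14, 132], 5]

```text
t: 5.88
ee_pos: [528.1, -99.3, 217.5]
orientation: [-3.141, 0.002, 0.007]
ft_force: [-0.3, -0.2, -1.4]
width: 13.4
```

```bash
python3 - <<'E'
from h import *
s=monitor.get_obs();print(s['ee_pos'],s['orientation'],s['ft_force'],s['qpos'].round(2))
for c in ['wrist','side','scene']:
  im=snap(c,c+'4.png'); m=vision.camera_model(c)
  for q in ['eye1','hook1']:
    for r in place_of(q,c): print(c,q,round(r['confidence'],2),toW(c,r['point'],m).round(1))
m=vision.camera_model('side');im=cv2.imread('pics/side4.png')
cv2.imwrite('pics/side4z.png',cv2.resize(im[100:280,240:440],None,fx=4,fy=3.3))
E
```

```text
[528.14014128 -99.2704159  217.49647034] [-3.14079371e+00  1.81579578e-03  6.55788451e-03] [-0.34412472 -0.22577992 -1.41099829] [-0.21  0.3   1.83 -0.    1.02  1.36]
wrist eye1 0.82 [ 504.9 -268.3   25.9]
wrist hook1 0.69 [ 606.9 -280.1  165.7]
wrist hook1 0.69 [ 605.7 -186.1  165.4]
wrist hook1 0.68 [607.2 -95.2 165.9]
side eye1 0.97 [561.9 -98.8 217.6]
side eye1 0.62 [ 506.4 -272.8   23.3]
side hook1 0.85 [ 605.4 -186.5  167.9]
side hook1 0.79 [ 604.7 -101.8  166.9]
scene eye1 0.54 [ 562.6 -100.4  221.3]
scene eye1 0.51 [ 506.6 -263.3   24.6]
scene hook1 0.92 [ 606.8 -274.6  164.5]
scene hook1 0.58 [604.2 -99.3 169.9]
scene hook1 0.55 [ 611.7 -184.6  164. ]
```

View pics/wrist4.png

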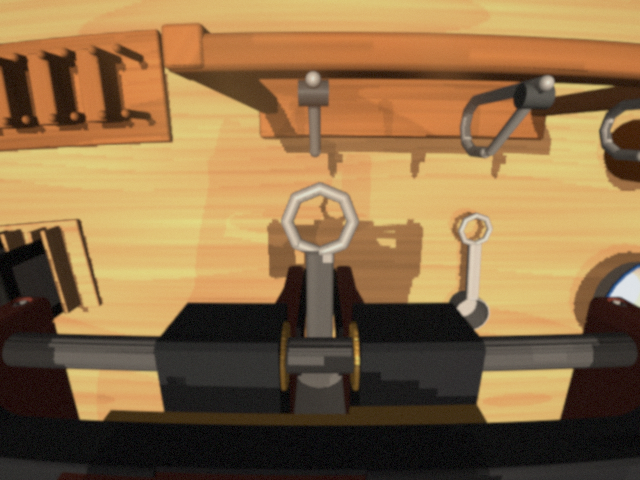

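View pics/side4z.png

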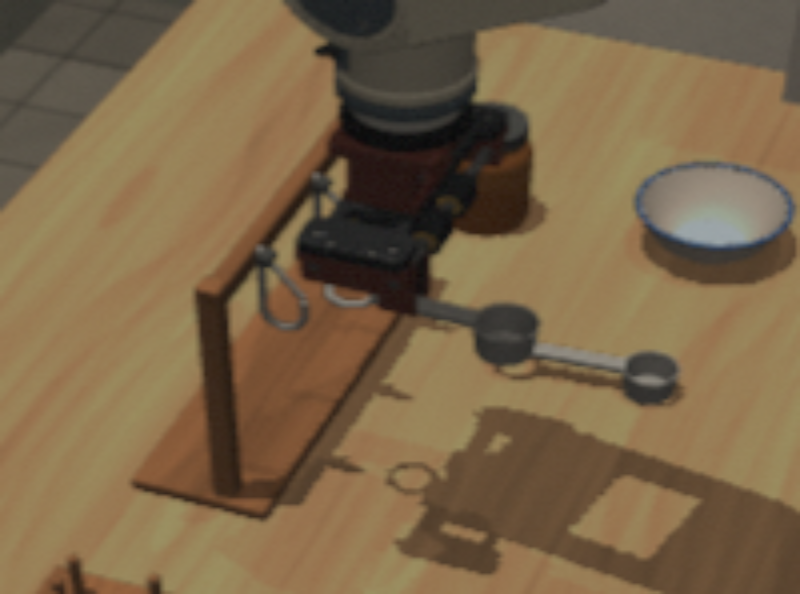

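The wrist picture shows the eye at (320,219) with the hook ahead at column 315. The ring looks smaller than before the lift, and the networks put the eye about 14 mm lower than expected. I'll check how the scoop sits in the grip.

```bash
python3 - <<'E'
from h import *
s=monitor.get_obs();print(s['ee_pos'],s['orientation'])
for c in ['side','scene','wrist']:
  im=snap(c); m=vision.camera_model(c)
  for q in ['scoop1','eye1']:
    for f in (place_of,find_in):
     for r in f(q,c): print(c,f.__name__,q,round(r['confidence'],2),toW(c,r['point'],m).round(1))
im=snap('side');m=vision.camera_model('side')
def ring(c,u,v,r): 
    a=np.linspace(0,2*np.pi,60);return np.array(c)+r*np.cos(a)[:,None]*u+r*np.sin(a)[:,None]*v
big=cv2.resize(im[:,:,::-1][150:250,300:440],None,fx=5.7,fy=5.7)
for dz,col in ((15,(0,255,0)),(0,(0,0,255))):
  E=np.array([560.5,-99.3,217.5+dz])
  x=np.array([1,0,0.]);y=np.array([0,1.,0])
  for P in (ring(E,x,y,19),ring(E-[100,0,-4],x,y,21),ring(E-[100,0,24],x,y,21)):
    p=((proj('side',P,m)-[300,150])*5.7).astype(int);cv2.polylines(big,[p],True,col,1)
cv2.imwrite('pics/s5.png',big)
E
```

```text
[529.61147381 -99.50653698 219.48576424] [-3.14156708e+00  2.03912458e-03  2.70366712e-04]
side call scoop1 0.69 [ 4.066e+02 -2.758e+02  3.000e-01]
side call scoop1 0.65 [466.7 -99.  192.1]
side call scoop1 0.25 [ 6.488e+02  1.660e+02 -2.000e-01]
side call scoop1 0.71 [475.6 -95.2 216. ]
side call scoop1 0.52 [ 419.7 -275.3   24.2]
side call eye1 0.83 [ 508.1 -268.2   23.3]
side call eye1 0.69 [562.1 -96.3 215. ]
side call eye1 0.66 [ 420.3 -271.1   24.7]
side call eye1 0.58 [473.6 -93.4 214.1]
scene call scoop1 0.73 [ 400.3 -274.9    0.8]
scene call scoop1 0.57 [465.8 -98.6 196. ]
scene call scoop1 0.73 [ 413.7 -271.6   24.7]
scene call scoop1 0.59 [540.2 -94.  223.5]
scene call eye1 0.73 [ 508.6 -263.1   22. ]
scene call eye1 0.54 [562.3 -98.4 220.1]
scene call eye1 0.37 [440.8 361.1   6.5]
scene call eye1 0.68 [ 417.9 -264.5   25.8]
scene call eye1 0.52 [543.3 -93.2 221.6]
wrist call scoop1 0.66 [ 408.5 -274.7   -1.2]
wrist call scoop1 0.78 [529.1 -98.  225.8]
wrist call scoop1 0.61 [ 450.9 -269.    23.7]
wrist call eye1 0.69 [ 507.8 -264.1   29.2]
wrist call eye1 0.9 [ 448.9 -270.8   29.9]
wrist call eye1 0.69 [ 534.9 -100.2  222.9]
```

View pics/s5.png

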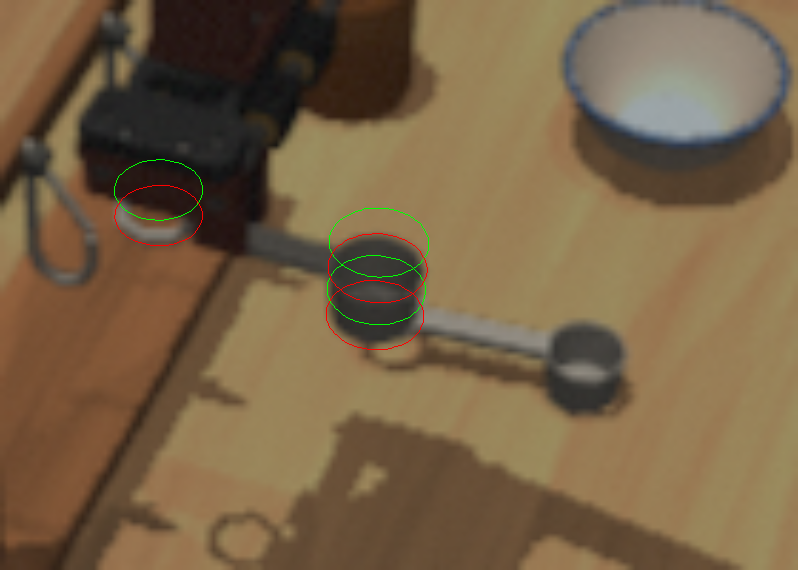

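The scoop is level but sits about 14 mm too low in the fingers. I lifted before the jaws had fully closed. I'll set it down and regrip.

Call:
carry_out:
  targets:
    - [[0, 0, 0], [-20, 0, -10], 5]
    - [[0, 0, 0], [-40, 0, -40], 5]
    - [[0, 0, 0], [-40, 0, -75], 5]
    - [[0, 0, 0], [-40, 0, -110], 5]
    - [[0, 0, 0], [-40, 0, -145], 5]
    - [[0, 0, 0], [-40, 0, -175], 5]
    - [[0, 0, 0], [-40, 0, -190], 5]
    - [[0, 0, 0], [-40, 0, -194], 5]
    - [[0, 0, 0], [-40, 0, -194], 5]

```text
t: 7.88
ee_pos: [489.0, -99.3, 24.7]
orientation: [-3.141, 0.002, 0.004]
ft_force: [-0.7, 0.7, -0.3]
width: 13.2
```

```bash
python3 - <<'E'
from h import *
s=monitor.get_obs();print(s['ee_pos'],s['orientation'],s['ft_force'])
im=snap('side');m=vision.camera_model('side')
cv2.imwrite('pics/s6.png',cv2.resize(im[150:270,300:460][:,:,::-1],None,fx=5,fy=5))
E
```

```text
[488.99055932 -99.30872651  24.71120737] [-3.14099616e+00  1.84303541e-03  4.23123999e-03] [-0.69242753  0.69514108 -0.34126478]
```

View pics/s6.png

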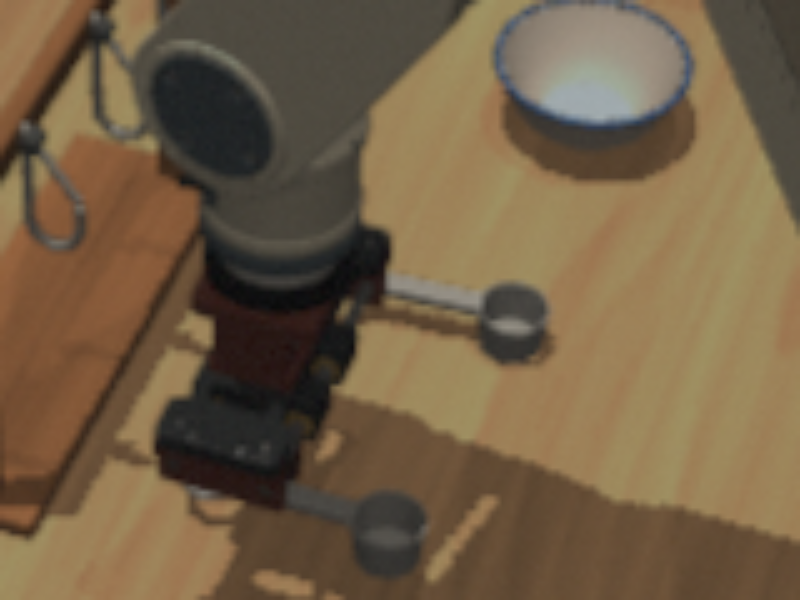

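Call:
carry_out:
  targets:
    - [[0, 0, 0], [0, 0, 0], 30]
    - [[0, 0, 0], [0, 0, 0], 30]
    - [[0, 0, 0], [0, 0, -3], 30]
    - [[0, 0, 0], [0, 0, -10], 30]
    - [[0, 0, 0], [0, 0, -18], 30]
    - [[0, 0, 0], [0, 0, -18.5], 30]
    - [[0, 0, 0], [0, 0, -18.5], 10]
    - [[0, 0, 0], [0, 0, -18.5], 5]
    - [[0, 0, 0], [0, 0, -18.5], 0]
    - [[0, 0, 0], [0, 0, -18.5], 0]

```text
t: 8.77
ee_pos: [489.8, -99.5, 7.1]
orientation: [-3.142, 0.002, 0.0]
ft_force: [0.2, 0.4, -1.0]
width: 13.6
```

Call:
carry_out:
  targets:
    - [[0, 0, 0], [0, 0, 0], 0]
    - [[0, 0, 0], [0, 0, 0], 0]
    - [[0, 0, 0], [0, 0, 0], 0]
    - [[0, 0, 0], [0, 0, 2], 0]
    - [[0, 0, 0], [0, 0, 6], 0]
    - [[0, 0, 0], [0, 0, 15], 0]
    - [[0, 0, 0], [0, 0, 30], 0]
    - [[0, 0, 0], [0, 0, 45], 0]

```text
t: 9.43
ee_pos: [489.5, -99.4, 52.9]
orientation: [-3.141, 0.002, 0.001]
ft_force: [-0.7, 0.1, -1.2]
width: 13.4
```

```bash
python3 - <<'E'
from h import *
s=monitor.get_obs();print(s['ee_pos'],s['orientation'],s['ft_force'])
im=snap('wrist','w7.png')
for c in ['side','scene']:
  im=snap(c); m=vision.camera_model(c)
  for q in ['scoop1','eye1']:
     for r in place_of(q,c): print(c,q,round(r['confidence'],2),toW(c,r['point'],m).round(1))
E
```

```text
[489.51967851 -99.43106981  52.91286271] [-3.14144172e+00  1.87392028e-03  9.48033780e-04] [-0.65181993  0.09312137 -1.1988477 ]
side scoop1 0.85 [ 408.  -276.4   -2.5]
side scoop1 0.67 [426.6 -96.6  46.2]
side scoop1 0.15 [ 608.  -278.4  168. ]
side eye1 0.82 [ 504.6 -270.5   22.4]
scene scoop1 0.78 [ 403.1 -275.6    0.5]
scene scoop1 0.64 [ 6.214e+02 -1.831e+02 -5.000e-01]
scene scoop1 0.42 [425.4 -97.9  46.7]
scene eye1 0.82 [ 507.3 -261.2   24.1]
scene eye1 0.57 [ 4.183e+02 -4.724e+02  1.000e-01]
scene eye1 0.4 [523.5 -96.9  71. ]
```

View pics/w7.png

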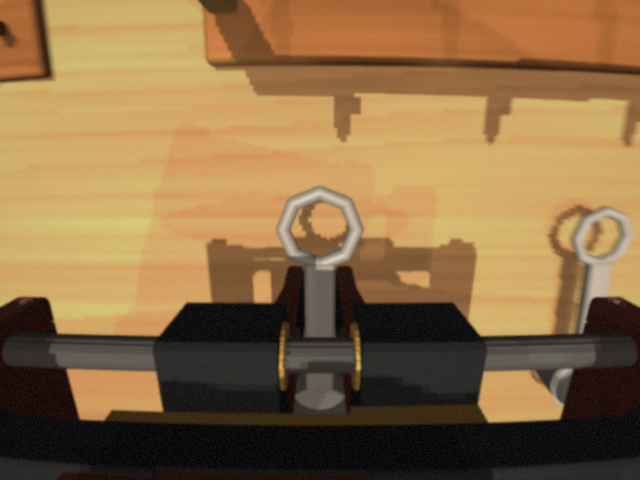

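```bash
python3 - <<'E'
from h import *
snap('wrist')
for z in (68,70): print(ray('wrist',(320,229),z), monitor.get_obs()['ee_pos'])
E
```

```text
[523.17704024 -99.53338905  68.        ] [489.2661103  -99.35162251  51.40429959]
[523.69169893 -99.53050689  70.        ] [489.2661103  -99.35162251  51.40429959]
```

Call:
carry_out:
  targets:
    - [[0, 0, 0], [0, 0, 15], 0]
    - [[0, 0, 0], [0, 0, 40], 0]
    - [[0, 0, 0], [0, 0, 70], 0]
    - [[0, 0, 0], [0, 0, 100], 0]
    - [[0, 0, 0], [5, 0, 130], 0]
    - [[0, 0, 0], [15, 0, 155], 0]
    - [[0, 0, 0], [30, 0, 166], 0]
    - [[0, 0, 0], [40, 0, 166], 0]
    - [[0, 0, 0], [40, 0, 166], 0]
    - [[0, 0, 0], [40, 0, 166], 0]

```text
t: 10.67
ee_pos: [528.8, -99.2, 216.2]
orientation: [-3.141, 0.001, 0.005]
ft_force: [-0.6, -0.6, -1.2]
width: 13.6
```

```bash
python3 - <<'E'
from h import *
s=monitor.get_obs();print(s['ee_pos'],s['orientation'],s['ft_force'])
im=snap('wrist','w8.png');m=vision.camera_model('wrist')
print(proj('wrist',[[592,-99,198],[606,-99,165],[620,-99,233],[563,-99.5,234.5]],m))
for c in ['side','scene']:
  im=snap(c); m=vision.camera_model(c)
  for q in ['scoop1','eye1','hook1']:
     for r in place_of(q,c): print(c,q,round(r['confidence'],2),toW(c,r['point'],m).round(1))
E
```

```text
[528.77061815 -99.21953542 216.21118268] [-3.14098265e+00  1.40653814e-03  4.98698592e-03] [-0.63691049 -0.60090244 -1.21980085]
[[319.19918524 155.3328691 ]
 [319.21487498 128.83543208]
 [318.98825631  86.98948266]
 [320.3950224  228.21773285]]
side scoop1 0.77 [464.5 -98.9 206.9]
side scoop1 0.45 [ 604.1 -188.   167.4]
side eye1 0.65 [ 509.2 -272.7   23.5]
side eye1 0.43 [607.1 -99.2 163.7]
side hook1 0.79 [ 606.1 -188.5  166.3]
side hook1 0.75 [653.4 166.4   2. ]
side hook1 0.6 [ 605.4 -101.6  167.6]
scene scoop1 0.71 [ 406.3 -271.7    1.2]
scene scoop1 0.49 [464.  -95.7 211.8]
scene scoop1 0.22 [446.3 360.7   6.5]
scene eye1 0.78 [560.3 -96.9 234.2]
scene eye1 0.7 [ 505.8 -262.1   23.2]
scene hook1 0.89 [605.6 -97.2 170.8]
scene hook1 0.87 [ 606.  -274.5  163.7]
scene hook1 0.72 [ 609.2 -183.8  161.5]
scene hook1 0.61 [652.5 163.3   2.8]
```

View pics/w8.png

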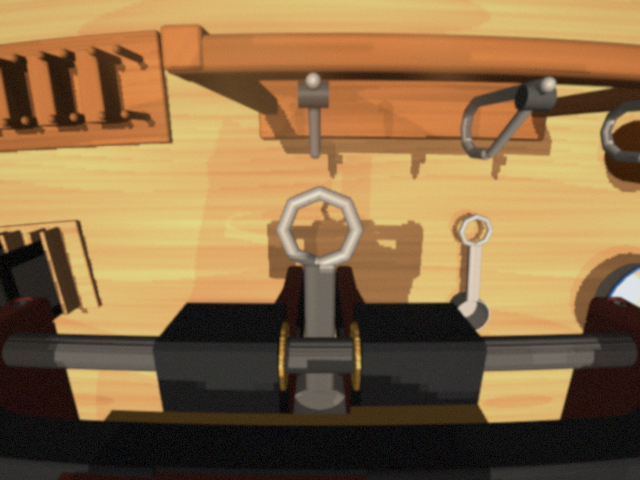

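Hook 1 is seen at column 315, so its y is about -97. The nose tip at row 155 matches x = 592. I'll move over the nose.

Call:
carry_out:
  targets:
    - [[0, 0, 0], [8, 1, 0], 0]
    - [[0, 0, 0], [18, 2, 0], 0]
    - [[0, 0, 0], [25, 2, 0], 0]
    - [[0, 0, 0], [28, 2, 0], 0]
    - [[0, 0, 0], [28, 2, 0], 0]
    - [[0, 0, 0], [28, 2, 0], 0]

```text
t: 11.62
ee_pos: [557.9, -97.4, 217.8]
orientation: [-3.142, 0.001, 0.001]
ft_force: [0.3, -0.5, -0.2]
width: 13.5
```

```bash
python3 - <<'E'
from h import *
s=monitor.get_obs();print(s['ee_pos'],s['orientation'],s['ft_force'])
im=snap('wrist','w9.png');m=vision.camera_model('wrist')
im=snap('side');cv2.imwrite('pics/s9.png',cv2.resize(im[130:230,260:420][:,:,::-1],None,fx=5,fy=5))
E
```

```text
[557.870742   -97.40405341 217.81119631] [-3.14154534e+00  1.41904629e-03  7.90180746e-04] [ 0.27093492 -0.48394635 -0.17702129]
```

View pics/w9.png

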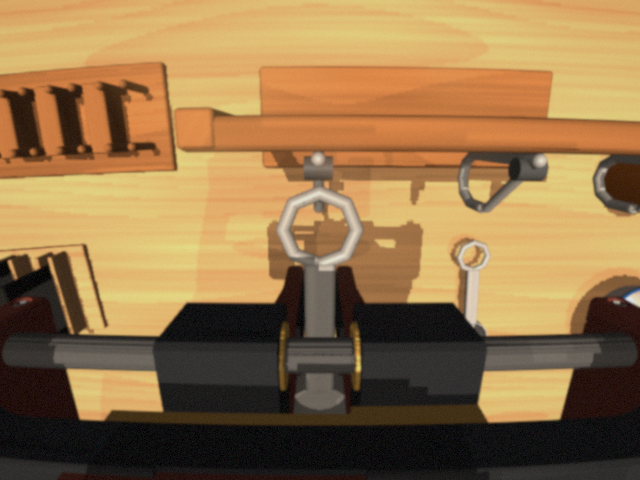

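View pics/s9.png

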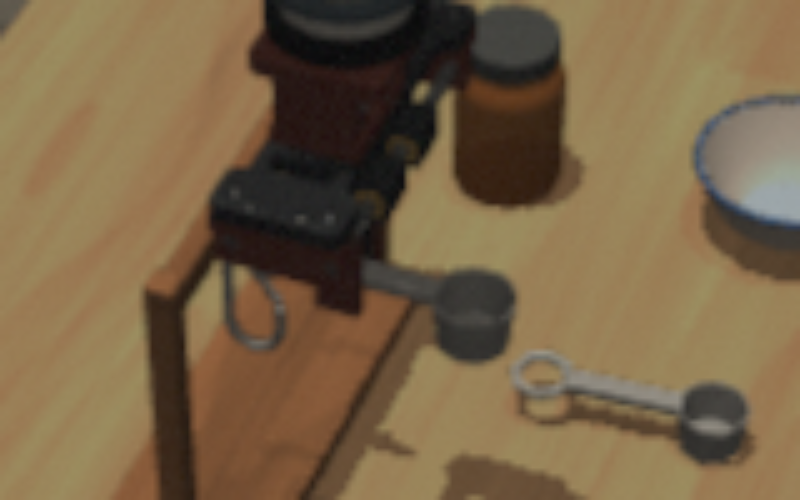

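The hook post (column 318) lines up with the eye (column 320). Descending now.

Call:
carry_out:
  targets:
    - [[0, 0, 0], [0, 0, -6], 0]
    - [[0, 0, 0], [0, 0, -12], 0]
    - [[0, 0, 0], [0, 0, -18], 0]
    - [[0, 0, 0], [0, 0, -24], 0]
    - [[0, 0, 0], [0, 0, -30], 0]
    - [[0, 0, 0], [0, 0, -30], 0]

```text
t: 12.22
ee_pos: [556.4, -97.3, 186.2]
orientation: [-3.141, 0.002, 0.005]
ft_force: [-2.1, 0.2, -0.4]
width: 13.7
```

```bash
python3 - <<'E'
from h import *
im=snap('wrist','w10.png')
E
```

```text
(no output)
```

View pics/w10.png

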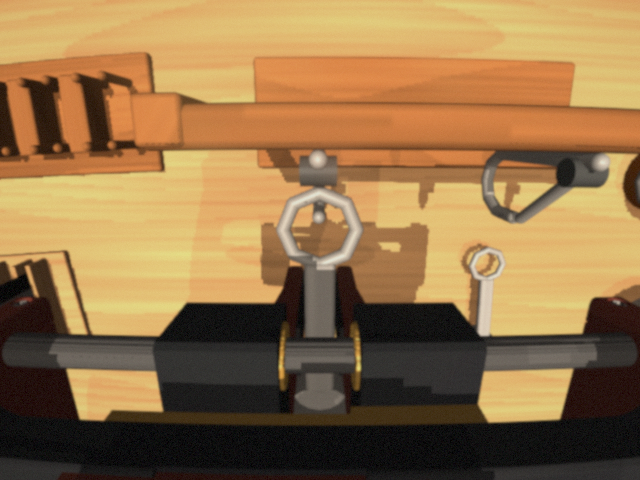

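```bash
python3 - <<'E'
from h import *
s=monitor.get_obs();print(s['ee_pos'],s['ft_force'])
snap('wrist','w10b.png');m=vision.camera_model('wrist')
print(ray('wrist',(319,217),198,m),ray('wrist',(320,229),s['ee_pos'][2]+16.5,m))
im=cv2.imread('pics/w10b.png');cv2.imwrite('pics/w10z.png',cv2.resize(im[130:290,240:400],None,fx=3.7,fy=3.7))
E
```

```text
[556.6704619  -97.27446156 186.71095108] [-2.42059048 -0.05429472 -1.51286816]
[595.04127523 -97.07958779 198.        ] [590.82642117 -97.51430011 203.21095108]
```

View pics/w10z.png

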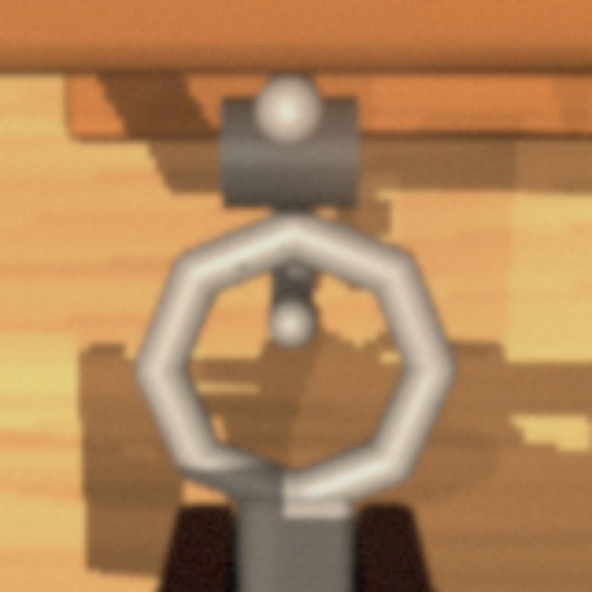

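The nose tip shows inside the ring, about 4 mm ahead of its centre. I'll nudge +3 mm in x and keep descending.

Call:
carry_out:
  targets:
    - [[0, 0, 0], [3, 0, 0], 0]
    - [[0, 0, 0], [3, 0, -5], 0]
    - [[0, 0, 0], [3, 0, -10], 0]
    - [[0, 0, 0], [3, 0, -15], 0]
    - [[0, 0, 0], [3, 0, -20], 0]
    - [[0, 0, 0], [3, 0, -25], 0]
    - [[0, 0, 0], [3, 0, -25], 0]
    - [[0, 0, 0], [3, 0, -25], 0]

```text
t: 12.98
ee_pos: [560.7, -97.4, 162.6]
orientation: [-3.141, 0.002, 0.001]
ft_force: [0.6, 0.2, -0.5]
width: 13.5
```

```bash
python3 - <<'E'
from h import *
s=monitor.get_obs();print(s['ee_pos'],s['ft_force'])
im=snap('wrist')[:,:,::-1]
cv2.imwrite('pics/w11z.png',cv2.resize(im[130:290,240:400],None,fx=3.7,fy=3.7))
im=snap('side');cv2.imwrite('pics/s11.png',cv2.resize(im[130:230,260:420][:,:,::-1],None,fx=5,fy=5))
E
```

```text
[560.71934419 -97.41686185 162.61778581] [ 0.61057717  0.24220068 -0.46050639]
```

View pics/w11z.png

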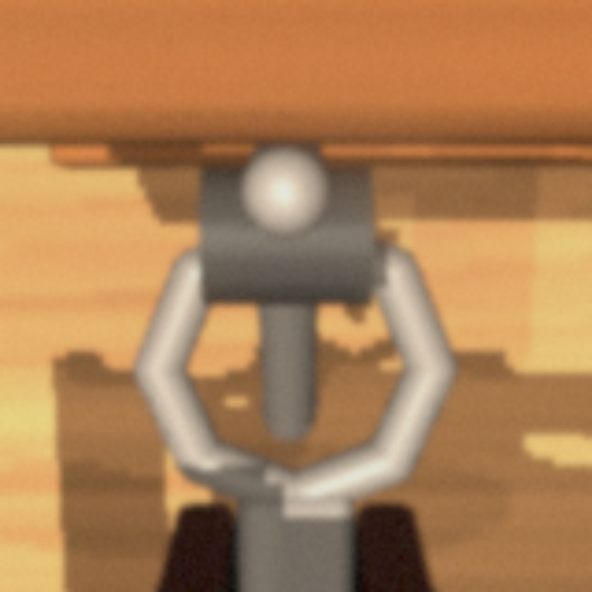

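View pics/s11.png

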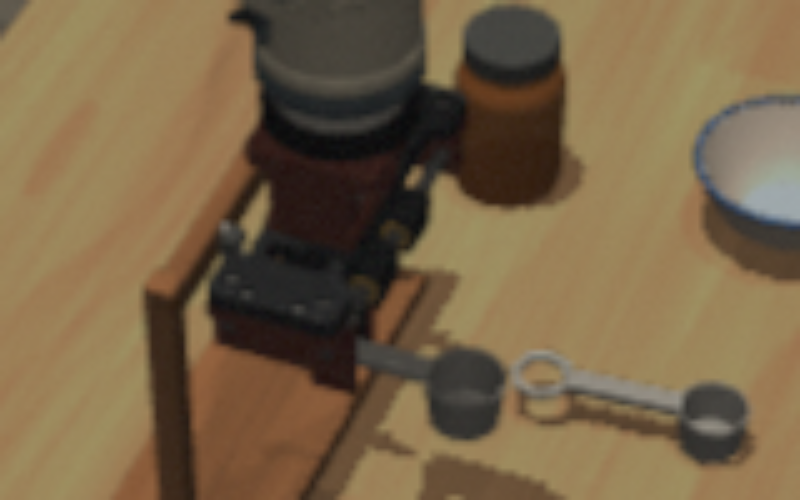

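The gate bar runs unbroken from spine to nose above the ring's far rim, and the force is back to zero, so it is past and shut. I'll lower a little, release and rise.

Call:
carry_out:
  targets:
    - [[0, 0, 0], [0, 0, -4], 0]
    - [[0, 0, 0], [0, 0, -4], 0]
    - [[0, 0, 0], [0, 0, -4], 30]
    - [[0, 0, 0], [0, 0, -4], 34]
    - [[0, 0, 0], [0, 0, -4], 34]
    - [[0, 0, 0], [0, 0, -4], 34]
    - [[0, 0, 0], [0, 0, 15], 34]
    - [[0, 0, 0], [-5, 0, 45], 34]
    - [[0, 0, 0], [-20, 0, 80], 34]
    - [[0, 0, 0], [-40, 0, 110], 34]

```text
t: 13.92
ee_pos: [521.3, -97.5, 274.7]
orientation: [3.141, -0.001, 0.001]
ft_force: [1.3, 0.3, -0.4]
width: 33.8
```

```bash
python3 - <<'E'
from h import *
for c in ['side','scene']:
  im=snap(c); m=vision.camera_model(c)
  if c=='side': cv2.imwrite('pics/s12.png',cv2.resize(im[110:270,260:460][:,:,::-1],None,fx=4,fy=3.75))
  for q in ['scoop1','eye1']:
     for r in place_of(q,c): print(c,q,round(r['confidence'],2),toW(c,r['point'],m).round(1))
im=snap('wrist','w12.png')
E
```

```text
side scoop1 0.81 [ 406.9 -277.8    1.3]
side scoop1 0.79 [551.3 -96.6  69.7]
side eye1 0.64 [600.5 -96.4 158.5]
side eye1 0.58 [ 508.4 -270.1   23.1]
scene scoop1 0.86 [503.1 -97.9 108.6]
scene scoop1 0.83 [ 406.1 -273.1    1.9]
scene scoop1 0.48 [605.9 -97.9 171.5]
scene eye1 0.63 [ 505.2 -262.    22.9]
scene eye1 0.62 [589.9 -94.2 172.5]
```

View pics/s12.png

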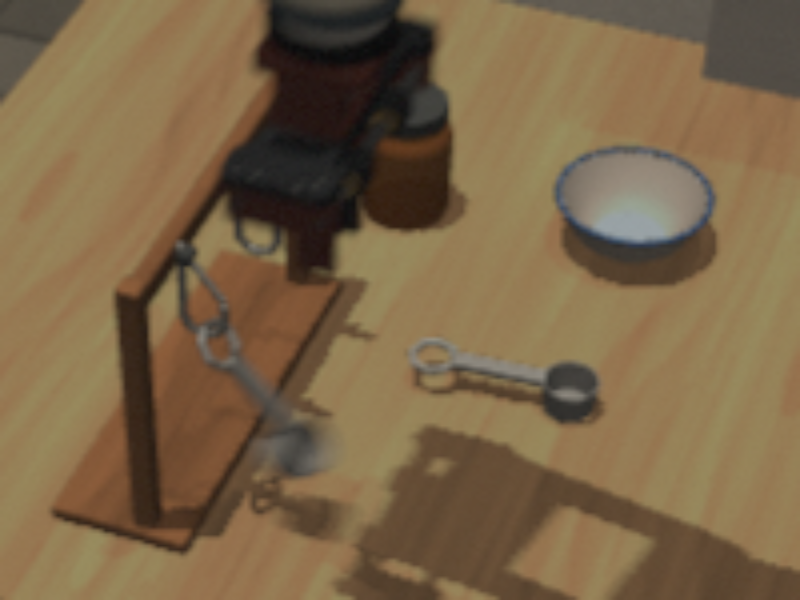

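View pics/w12.png

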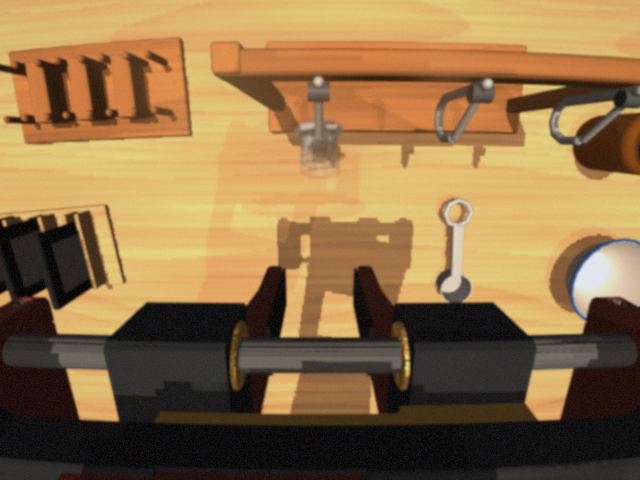

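Scoop 1 hangs from hook 1 and is swinging. Next is scoop B, at about (474,-271), yaw ≈ 4°.

Call:
carry_out:
  targets:
    - [[0, 0, 0], [-10, -15, 0], 50]
    - [[0, 0, 1], [-25, -40, -10], 50]
    - [[0, 0, 2], [-35, -70, -35], 50]
    - [[0, 0, 4], [-47, -100, -60], 50]
    - [[0, 0, 4], [-47, -130, -85], 50]
    - [[0, 0, 4], [-47, -155, -110], 50]
    - [[0, 0, 4], [-47, -170, -130], 50]
    - [[0, 0, 4], [-47, -174.5, -143], 50]
    - [[0, 0, 4], [-47, -174.5, -143], 50]
    - [[0, 0, 4], [-47, -174.5, -143], 50]

```text
t: 15.1
ee_pos: [473.2, -271.1, 128.9]
orientation: [-3.138, -0.107, 0.004]
ft_force: [0.3, 0.3, -0.2]
width: 49.9
```

```bash
python3 - <<'E'
from h import *
s=monitor.get_obs();print(s['ee_pos'],s['orientation'])
im=snap('wrist','w13.png');m=vision.camera_model('wrist')
for q in ['scoop1','eye1']:
   for r in place_of(q,'wrist'): print(q,round(r['confidence'],2),toW('wrist',r['point'],m).round(1))
E
```

```text
[ 473.16802741 -271.13732771  128.86608722] [-3.1377911  -0.10731357  0.0040926 ]
scoop1 0.93 [ 408.1 -277.3   -1.3]
scoop1 0.67 [ 508.4 -265.    27.4]
eye1 0.87 [ 507.2 -264.4   25. ]
```

View pics/w13.png

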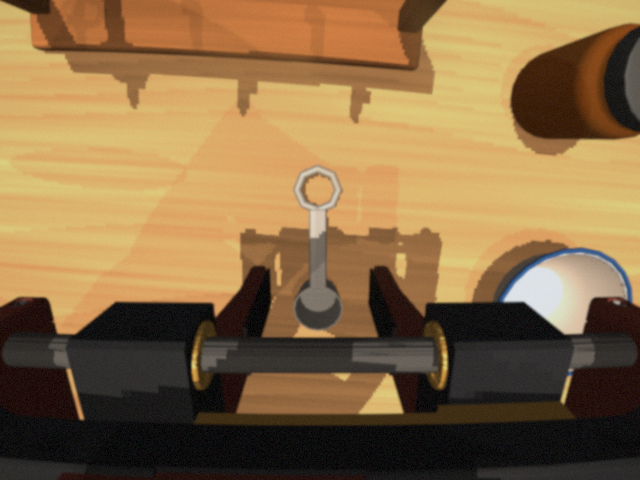

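The scoop is centred (eye (318,188), cup (318,303)). Descending and gripping with a longer wait this time.

Call:
carry_out:
  targets:
    - [[0, 0, 0], [0, 0, -25], 45]
    - [[0, 0, 0], [0, 0, -60], 40]
    - [[0, 0, 0], [0, 0, -90], 40]
    - [[0, 0, 0], [0, 0, -110], 40]
    - [[0, 0, 0], [0, 0, -119], 40]
    - [[0, 0, 0], [0, 0, -122.5], 35]
    - [[0, 0, 0], [0, 0, -122.5], 20]
    - [[0, 0, 0], [0, 0, -122.5], 0]
    - [[0, 0, 0], [0, 0, -122.5], 0]
    - [[0, 0, 0], [0, 0, -122.5], 0]

```text
t: 16.08
ee_pos: [474.7, -272.4, 8.9]
orientation: [3.138, 0.108, 0.003]
ft_force: [1.1, 0.7, 1.0]
width: 13.7
```

Call:
carry_out:
  targets:
    - [[0, 0, 0], [0, 0, 0], 0]
    - [[0, 0, 0], [0, 0, 0], 0]
    - [[0, 0, 0], [0, 0, 0], 0]
    - [[0, 0, 0], [0, 0, 0], 0]
    - [[0, 0, 0], [0, 0, 2], 0]
    - [[0, 0, 0], [0, 0, 8], 0]
    - [[0, 0, 0], [0, 0, 20], 0]
    - [[0, 0, -2], [0, 0, 45], 0]
    - [[0, 0, -4], [0, 0, 75], 0]
    - [[0, 0, -4], [0, 0, 105], 0]

```text
t: 16.92
ee_pos: [472.7, -271.4, 113.6]
orientation: [-3.14, 0.005, 0.003]
ft_force: [1.1, 0.2, -1.6]
width: 14.0
```

Call:
carry_out:
  targets:
    - [[0, 0, 0], [0, -2, 25], 0]
    - [[0, 0, 0], [5, -4, 55], 0]
    - [[0, 0, 0], [15, -5.5, 80], 0]
    - [[0, 0, 0], [30, -5.5, 100], 0]
    - [[0, 0, 0], [45, -5.5, 105.5], 0]
    - [[0, 0, 0], [56, -5.5, 105.5], 0]
    - [[0, 0, 0], [56, -5.5, 105.5], 0]
    - [[0, 0, 0], [56, -5.5, 105.5], 0]

```text
t: 17.58
ee_pos: [528.9, -276.9, 217.1]
orientation: [-3.141, 0.001, 0.004]
ft_force: [-0.8, -0.7, -0.5]
width: 13.9
```

```bash
python3 - <<'E'
from h import *
s=monitor.get_obs();print(s['ee_pos'],s['orientation'],s['ft_force'])
im=snap('wrist','w14.png');m=vision.camera_model('wrist')
s=monitor.get_obs()
print(s['ee_pos'],proj('wrist',[[592,-277,198],[620,-277,233],s['ee_pos']+[33,0,16.5]],m))
for c in ['side','scene']:
  im=snap(c); m=vision.camera_model(c)
  for q in ['scoop1','eye1','hook1']:
     for r in place_of(q,c): print(c,q,round(r['confidence'],2),toW(c,r['point'],m).round(1))
E
```

```text
[ 528.85669178 -276.89984673  217.0679435 ] [-3.14053829e+00  9.72903230e-04  3.51711431e-03] [-0.76688234 -0.70644706 -0.53697079]
[ 528.30557702 -276.81048081  216.69256059] [[319.90385968 155.65609053]
 [319.85533247  87.73740978]
 [319.57191718 231.1296809 ]]
side scoop1 0.76 [582.5 -96.   56. ]
side scoop1 0.53 [ 460.2 -281.5  207.9]
side eye1 0.9 [ 560.  -281.2  230.5]
side eye1 0.88 [601.7 -95.3 156.4]
side hook1 0.89 [ 605.1 -101.   170. ]
side hook1 0.65 [ 604.9 -280.1  165.8]
side hook1 0.64 [ 603.5 -186.2  167.6]
scene scoop1 0.79 [667.4 -94.8  72. ]
scene scoop1 0.71 [ 458.1 -278.3  210.2]
scene eye1 0.93 [615.9 -93.9 159.4]
scene eye1 0.75 [457.8 308.8  12.6]
scene eye1 0.65 [ 561.  -274.3  236. ]
scene hook1 0.72 [ 609.5 -182.6  164.6]
scene hook1 0.71 [607.6 -97.6 172.6]
scene hook1 0.62 [ 605.4 -276.3  165.6]
scene hook1 0.5 [444.1 360.9   8.6]
```

View pics/w14.png

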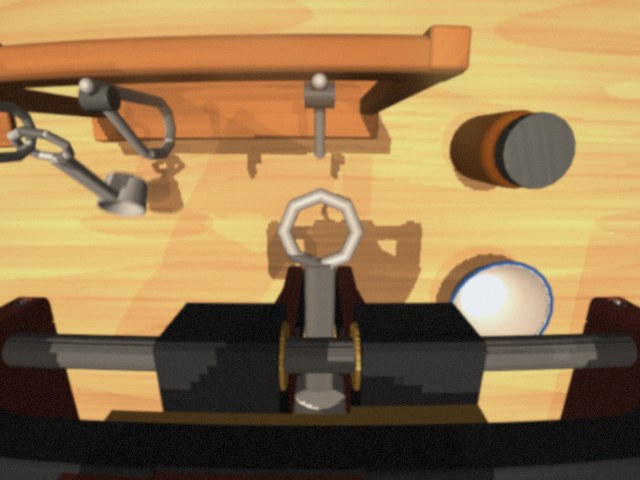

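Eye (320,229) and hook (320, nose tip at row 156) line up. I'll advance +30.5 and descend with a stop midway.

Call:
carry_out:
  targets:
    - [[0, 0, 0], [10, 0, 0], 0]
    - [[0, 0, 0], [20, 0, 0], 0]
    - [[0, 0, 0], [28, 0, 0], 0]
    - [[0, 0, 0], [30.5, 0, 0], 0]
    - [[0, 0, 0], [30.5, 0, -6], 0]
    - [[0, 0, 0], [30.5, 0, -12], 0]
    - [[0, 0, 0], [30.5, 0, -18], 0]
    - [[0, 0, 0], [30.5, 0, -24], 0]
    - [[0, 0, 0], [30.5, 0, -30], 0]
    - [[0, 0, 0], [30.5, 0, -30], 0]

```text
t: 18.87
ee_pos: [558.7, -276.9, 185.9]
orientation: [-3.14, 0.002, 0.006]
ft_force: [-2.4, -0.6, -0.8]
width: 13.7
```

```bash
python3 - <<'E'
from h import *
s=monitor.get_obs();print(s['ee_pos'],s['ft_force'])
im=snap('wrist')[:,:,::-1]
cv2.imwrite('pics/w15z.png',cv2.resize(im[130:290,240:400],None,fx=3.7,fy=3.7))
E
```

```text
[ 558.72477037 -276.86556029  185.91670085] [-2.40543019 -0.56995497 -0.79793821]
```

View pics/w15z.png

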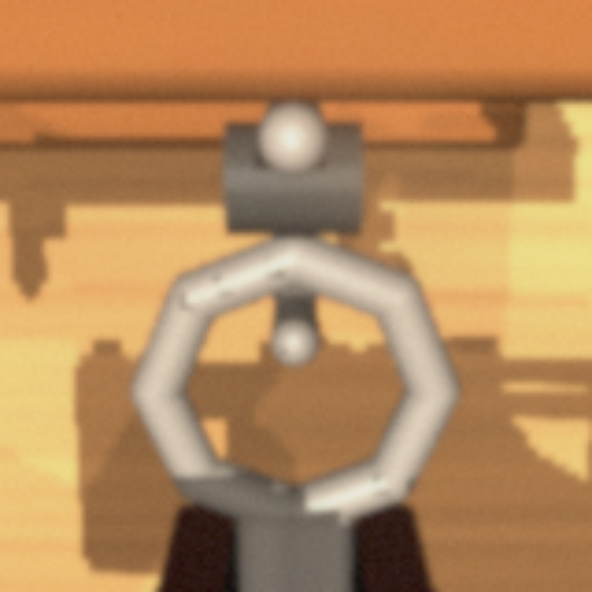

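The nose tip is inside the hole, so I'll continue down.

Call:
carry_out:
  targets:
    - [[0, 0, 0], [2, 0, 0], 0]
    - [[0, 0, 0], [2, 0, -5], 0]
    - [[0, 0, 0], [2, 0, -10], 0]
    - [[0, 0, 0], [2, 0, -15], 0]
    - [[0, 0, 0], [2, 0, -20], 0]
    - [[0, 0, 0], [2, 0, -25], 0]
    - [[0, 0, 0], [2, 0, -27], 0]
    - [[0, 0, 0], [2, 0, -27], 0]

```text
t: 19.58
ee_pos: [562.1, -277.3, 160.2]
orientation: [-3.141, 0.002, 0.001]
ft_force: [-0.2, -1.0, -1.2]
width: 13.9
```

```bash
python3 - <<'E'
from h import *
s=monitor.get_obs();print(s['ee_pos'],s['ft_force'])
im=snap('wrist')[:,:,::-1]
cv2.imwrite('pics/w16z.png',cv2.resize(im[130:290,240:400],None,fx=3.7,fy=3.7))
E
```

```text
[ 562.13408675 -277.25201458  160.22161459] [-0.20225774 -1.02375432 -1.23955319]
```

View pics/w16z.png

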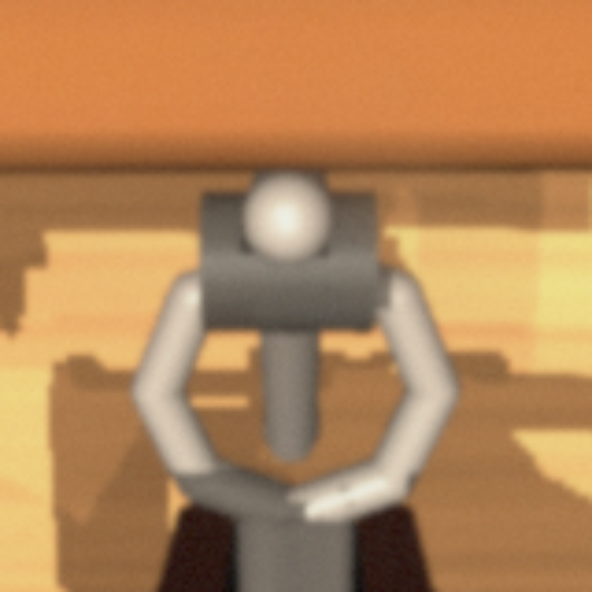

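The picture matches the first one: the gate is back on the nose, above the far rim, with no force. Releasing.

Call:
carry_out:
  targets:
    - [[0, 0, 0], [0, 0, -3], 0]
    - [[0, 0, 0], [0, 0, -3], 0]
    - [[0, 0, 0], [0, 0, -3], 30]
    - [[0, 0, 0], [0, 0, -3], 34]
    - [[0, 0, 0], [0, 0, -3], 34]
    - [[0, 0, 0], [0, 0, -3], 34]
    - [[0, 0, 0], [0, 0, 17], 34]
    - [[0, 0, 0], [-5, 0, 50], 34]
    - [[0, 0, 0], [-20, 0, 85], 34]
    - [[0, 0, 0], [-40, 0, 115], 34]

```text
t: 20.47
ee_pos: [522.9, -277.6, 277.9]
orientation: [3.141, -0.001, 0.002]
ft_force: [0.2, -1.4, 0.0]
width: 34.1
```

```bash
python3 - <<'E'
from h import *
for c in ['side','scene']:
  im=snap(c); m=vision.camera_model(c)
  if c=='side': cv2.imwrite('pics/s17.png',cv2.resize(im[110:270,240:440][:,:,::-1],None,fx=4,fy=3.75))
  for q in ['scoop1','eye1']:
     for r in place_of(q,c): print(c,q,round(r['confidence'],2),toW(c,r['point'],m).round(1))
E
```

```text
side scoop1 0.6 [ 544.8 -281.6   70.8]
side scoop1 0.52 [633.6 -97.4  56.3]
side eye1 0.88 [608.4 -93.6 155.8]
side eye1 0.59 [ 597.1 -279.5  156. ]
side eye1 0.54 [6.518e+02 1.659e+02 1.000e-01]
scene scoop1 0.83 [ 511.1 -279.1   99.8]
scene scoop1 0.62 [646.4 -98.6  61.2]
scene eye1 0.85 [ 589.9 -272.8  165.1]
scene eye1 0.81 [610.4 -92.2 158.4]
```

View pics/s17.png

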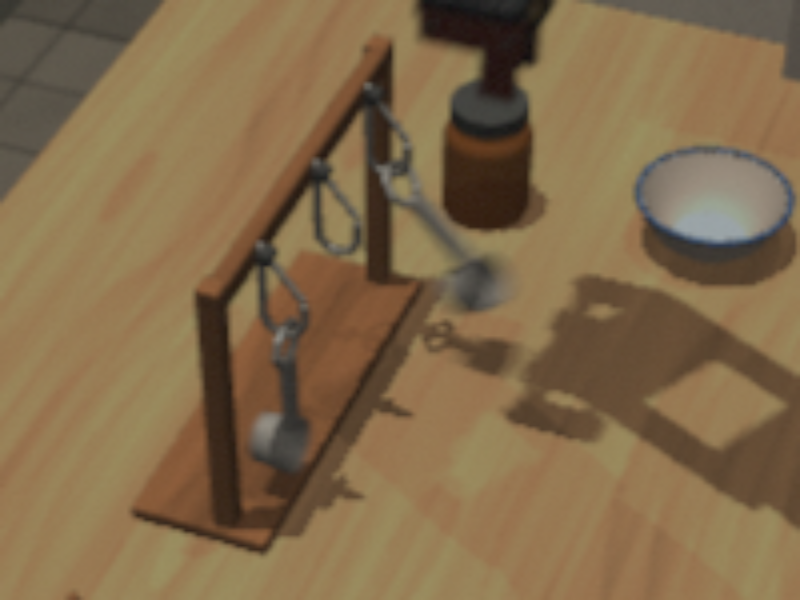

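Both scoops hang with their gates shut. Now on to the tray and rack.

Call:
carry_out:
  targets:
    - [[0, 0, 0], [-5, 20, 10], 34]
    - [[0, 0, 0], [-15, 55, 25], 34]
    - [[0, 0, 0], [-20, 92, 40], 34]
    - [[0, 0, 0], [-20, 129, 55], 34]
    - [[0, 0, 0], [-20, 166, 70], 34]
    - [[0, 0, 0], [-20, 203, 85], 34]
    - [[0, 0, 0], [-20, 240, 100], 34]
    - [[0, 0, 0], [-20, 277, 110], 34]
    - [[0, 0, 0], [-20, 314, 120], 34]
    - [[0, 0, 0], [-20, 350, 120], 34]

```text
t: 21.6
ee_pos: [502.8, 74.8, 396.6]
orientation: [-3.141, 0.001, -0.001]
ft_force: [1.0, -0.2, 0.1]
width: 33.9
```

Call:
carry_out:
  targets:
    - [[0, 0, 0], [0, 35, 0], 34]
    - [[0, 0, 0], [0, 70, 0], 34]
    - [[0, 0, 0], [0, 105, 0], 34]
    - [[0, 0, 0], [0, 135, 0], 34]
    - [[0, 0, 0], [0, 147, 0], 34]
    - [[0, 0, 0], [0, 147, 0], 34]
    - [[0, 0, 0], [0, 147, 0], 34]

```text
t: 22.18
ee_pos: [502.1, 219.4, 394.7]
orientation: [3.14, 0.0, -0.003]
ft_force: [0.0, -0.2, 0.0]
width: 34.2
```

```bash
python3 - <<'E'
from h import *
s=monitor.get_obs();print(s['ee_pos'],s['orientation'],s['qpos'].round(2))
im=snap('wrist','w18.png');m=vision.camera_model('wrist')
for q in ['tray','rack','lid1']:
   for r in place_of(q,'wrist'): print(q,round(r['confidence'],2),toW('wrist',r['point'],m).round(1))
E
```

```text
[502.09686372 219.38853747 394.66581911] [ 3.14006335e+00  4.85188462e-04 -3.36769344e-03] [ 0.39  0.15  1.6  -0.    1.39  1.96]
tray 0.73 [4.561e+02 2.825e+02 1.000e-01]
rack 0.96 [650.2 163.8   3.9]
lid1 0.94 [460.3 252.    8.7]
lid1 0.84 [452.4 203.9   7.1]
lid1 0.78 [446.8 357.7   7. ]
```

View pics/w18.png

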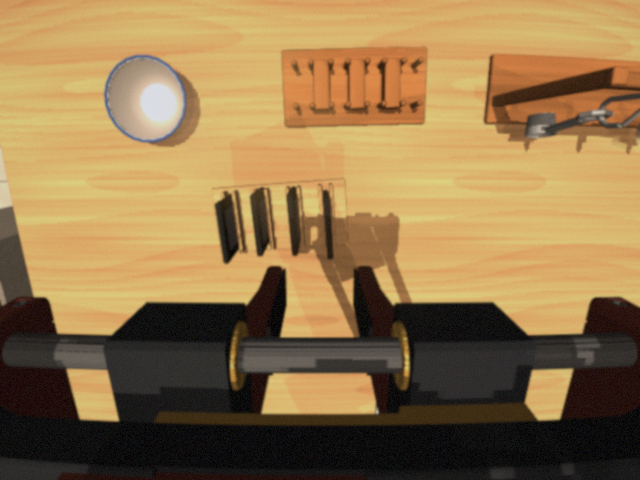

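```bash
python3 - <<'E'
from h import *
s=monitor.get_obs();print(s['ee_pos'],s['orientation'])
im=snap('wrist','w18b.png')[:,:,::-1]
cv2.imwrite('pics/w18r.png',cv2.resize(im[35:140,270:440],None,fx=4.7,fy=4.7,interpolation=cv2.INTER_CUBIC))
cv2.imwrite('pics/w18t.png',cv2.resize(im[165:280,200:365],None,fx=4.8,fy=4.8,interpolation=cv2.INTER_CUBIC))
E
```

```text
[502.46292815 218.10483078 395.96981698] [ 3.14125217e+00 -4.68855764e-03 -2.54948437e-04]
```

View pics/w18r.png

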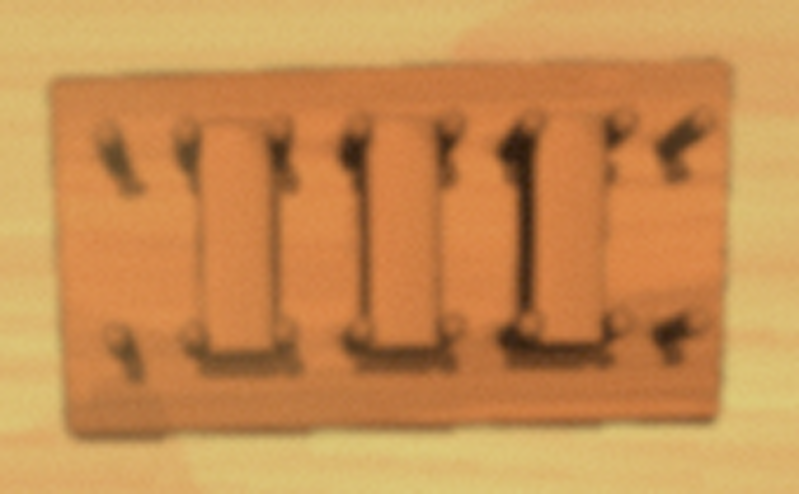

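View pics/w18t.png

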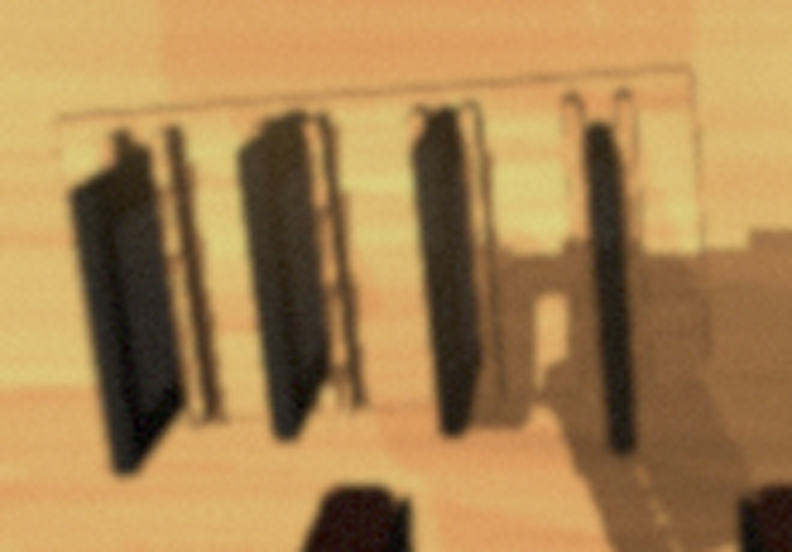

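```bash
cat > fit.py <<'E'
from h import *
from scipy.optimize import least_squares
s=monitor.get_obs(); m=vision.camera_model('wrist')
def fit(M,px,x0):
    M=np.array(M,float);px=np.array(px,float)
    def W(p):
        c,sn=np.cos(p[2]),np.sin(p[2]);return np.c_[p[0]+c*M[:,0]-sn*M[:,1],p[1]+sn*M[:,0]+c*M[:,1],M[:,2]]
    r=least_squares(lambda p:(proj('wrist',W(p),m)-px).ravel(),x0,x_scale=[1,1,.01],loss='soft_l1')
    return r.x,(r.fun.reshape(-1,2))
E
python3 - <<'E'
from fit import *
ys=[86.5,63.5,36.5,13.5,-13.5,-36.5,-63.5,-86.5]
up=[(107,130),(187,132),(283,126),(357,125),(454,120),(535,120),(624,119),(705,118)]
lo=[(117,335),(193,337),(287,333),(358,326),(453,325),(530,323),(621,320),(695,319)]
M=[(28,y,53) for y in ys]+[(-28,y,53) for y in ys]
px=np.array(up+lo)/4.7+[270,35]
p,f=fit(M,px,[650,165,0]);print('dowels',p[:2].round(1),np.degrees(p[2]).round(2),np.abs(f).mean().round(2))
M2=[(55,107.5,10),(55,-107.5,10),(-55,-107.5,10),(-55,107.5,10)]
px2=np.array([(52,80),(730,62),(718,420),(70,435)])/4.7+[270,35]
p,f=fit(M2,px2,[650,165,0]);print('base',p[:2].round(1),np.degrees(p[2]).round(2),f.round(1).tolist())
T=lambda q:ray('wrist',np.array(q)/4.8+[200,165],8,m)
a,b=T((60,118)),T((690,68));print('tray far edge',a.round(1),b.round(1),np.linalg.norm(a-b).round(1))
for n,ps in {'L4':[(600,125),(622,450)],'L3':[(437,110),(455,435)],'L2':[(245,150),(285,435)],'L1':[(75,190),(122,470)]}.items():
    print(n,[ray('wrist',np.array(q)/4.8+[200,165],93,m).round(1).tolist() for q in ps])
E
```

```text
dowels [651.  166.5] 1.54 0.31
base [649.9 166.3] 1.46 [[-1.1, -0.7], [1.2, -0.5], [1.1, 0.6], [-1.1, 1.1]]
tray far edge [499.  390.2   8. ] [514.4 179.4   8. ] 211.3
L4 [[507.6, 210.6, 93.0], [410.7, 204.0, 93.0]]
L3 [[512.0, 256.5, 93.0], [415.5, 253.5, 93.0]]
L2 [[501.0, 311.3, 93.0], [415.7, 304.1, 93.0]]
L1 [[489.8, 360.9, 93.0], [404.7, 353.8, 93.0]]
```

The rack fits at (650.5, 166.4), yaw 1.5° (dowels and base agree within 1 mm). The tray yaw is about 4.2°. Now going above the rightmost lid (L4).

Call:
carry_out:
  targets:
    - [[0, 0, 1], [-10, -3, -20], 34]
    - [[0, 0, 3], [-20, -6, -50], 34]
    - [[0, 0, 4.2], [-30, -9, -85], 34]
    - [[0, 0, 4.2], [-40, -12.5, -120], 34]
    - [[0, 0, 4.2], [-45.5, -12.5, -155], 34]
    - [[0, 0, 4.2], [-45.5, -12.5, -190], 34]
    - [[0, 0, 4.2], [-45.5, -12.5, -212], 34]
    - [[0, 0, 4.2], [-45.5, -12.5, -221], 34]
    - [[0, 0, 4.2], [-45.5, -12.5, -221], 34]
    - [[0, 0, 4.2], [-45.5, -12.5, -221], 34]

```text
t: 23.27
ee_pos: [457.5, 206.8, 175.8]
orientation: [-3.139, -0.112, -0.001]
ft_force: [0.1, 0.4, 1.2]
width: 34.0
```

```bash
python3 - <<'E'
from h import *
im=snap('wrist','w19.png');m=vision.camera_model('wrist')
s=monitor.get_obs();print(s['ee_pos'],s['orientation'])
for r in place_of('lid1','wrist'): print(round(r['confidence'],2),toW('wrist',r['point'],m).round(1))
E
```

```text
[458.00743188 207.14456799 176.4682049 ] [-3.13876988 -0.11228977 -0.0034182 ]
0.86 [455.  306.4   7. ]
0.83 [447.9 355.6   7.9]
0.72 [462.6 253.3   9.5]
0.69 [452.5 208.6  10.4]
```

View pics/w19.png

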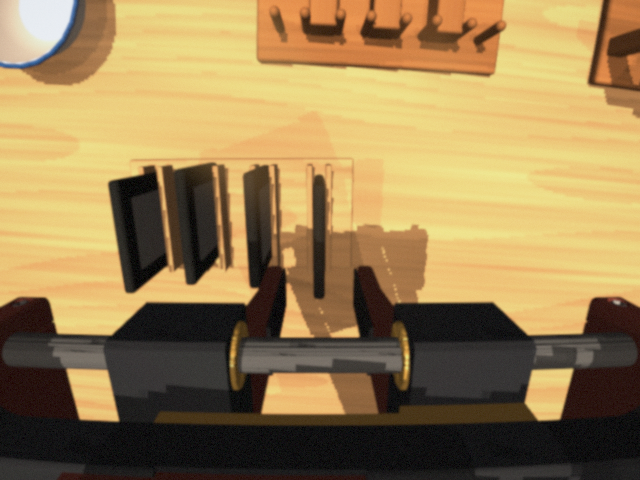

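L4 is centred between the fingers (column 319) and parallel to them. Descending and gripping.

Call:
carry_out:
  targets:
    - [[0, 0, 0], [-2, 0, -20], 34]
    - [[0, 0, 0], [-2, 0, -50], 34]
    - [[0, 0, 0], [-2, 0, -80], 34]
    - [[0, 0, 0], [-2, 0, -103], 34]
    - [[0, 0, 0], [-2, 0, -112], 34]
    - [[0, 0, 0], [-2, 0, -112], 20]
    - [[0, 0, 0], [-2, 0, -112], 0]
    - [[0, 0, 0], [-2, 0, -112], 0]
    - [[0, 0, 0], [-2, 0, -112], 0]
    - [[0, 0, 0], [-2, 0, -112], 0]

```text
t: 24.2
ee_pos: [455.9, 207.5, 64.6]
orientation: [-3.138, -0.113, -0.004]
ft_force: [0.4, -0.2, 8.3]
width: 9.0
```

Call:
carry_out:
  targets:
    - [[0, 0, 0], [0, 0, 0], 0]
    - [[0, 0, 0], [0, 0, 0], 0]
    - [[0, 0, 0], [0, 0, 4], 0]
    - [[0, 0, 0], [0, 0, 15], 0]
    - [[0, 0, 0], [0, 0, 40], 0]
    - [[0, 0, 0], [0, 0, 70], 0]
    - [[0, 0, 0], [0, 0, 100], 0]
    - [[0, 0, 0], [0, 0, 112], 0]
    - [[0, 0, 0], [0, 0, 112], 0]

```text
t: 24.95
ee_pos: [456.8, 207.9, 179.1]
orientation: [-3.137, -0.113, -0.01]
ft_force: [-0.0, 0.4, -1.2]
width: 8.9
```

```bash
python3 - <<'E'
from h import *
im=snap('wrist','w20.png');m=vision.camera_model('wrist')
s=monitor.get_obs();print(s['ee_pos'],s['orientation'],s['ft_force'])
for c in ['side','scene']:
  snap(c,c+'20.png');m=vision.camera_model(c)
  for r in place_of('lid1',c): print(c,round(r['confidence'],2),toW(c,r['point'],m).round(1))
E
```

```text
[455.68998746 207.41338186 177.14969331] [-3.13804152 -0.11319538 -0.00609708] [-0.23041342  0.26285362 -0.81233491]
side 0.87 [461.2 254.6  13.9]
side 0.79 [445.6 354.6  11.3]
side 0.69 [453.7 207.1 122.1]
side 0.57 [456.3 310.   13.2]
scene 0.78 [449.4 209.  114. ]
scene 0.56 [441.8 358.5   6. ]
scene 0.55 [456.3 310.3  11.3]
scene 0.51 [460.9 258.2   7.4]
```

View pics/w20.png

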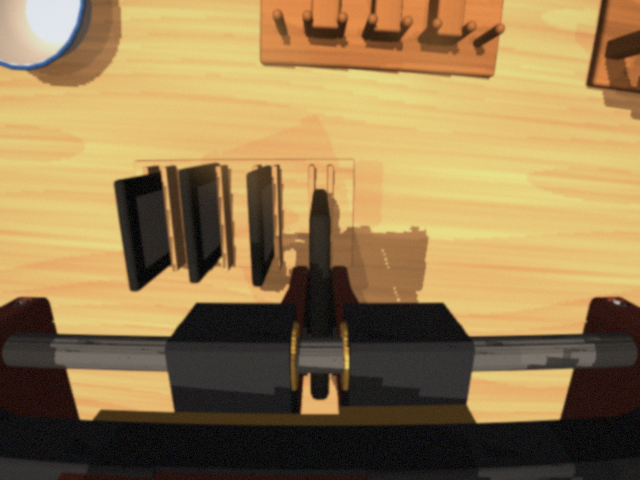

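Call:
carry_out:
  targets:
    - [[0, 0, 0], [15, -9, 0], 0]
    - [[0, 0, -1], [40, -25, 0], 0]
    - [[0, 0, -2], [70, -42, 0], 0]
    - [[0, 0, -2.7], [100, -60, 0], 0]
    - [[0, 0, -2.7], [130, -77, 0], 0]
    - [[0, 0, -2.7], [160, -95, 0], 0]
    - [[0, 0, -2.7], [185, -110, 0], 0]
    - [[0, 0, -2.7], [199, -116, 0], 0]
    - [[0, 0, -2.7], [199, -116, 0], 0]
    - [[0, 0, -2.7], [199, -116, 0], 0]

```text
t: 26.03
ee_pos: [653.0, 90.5, 173.0]
orientation: [3.141, 0.037, -0.005]
ft_force: [-0.5, 0.6, -0.6]
width: 8.8
```

```bash
python3 - <<'E'
from h import *
im=snap('wrist','w21.png');m=vision.camera_model('wrist')
s=monitor.get_obs();print(s['ee_pos'],s['orientation'],s['ft_force'])
E
```

```text
[652.34608544  91.0504917  173.29264856] [ 3.14122746  0.03880312 -0.00540249] [ 0.21617769 -1.2034452  -0.73335224]
```

View pics/w21.png

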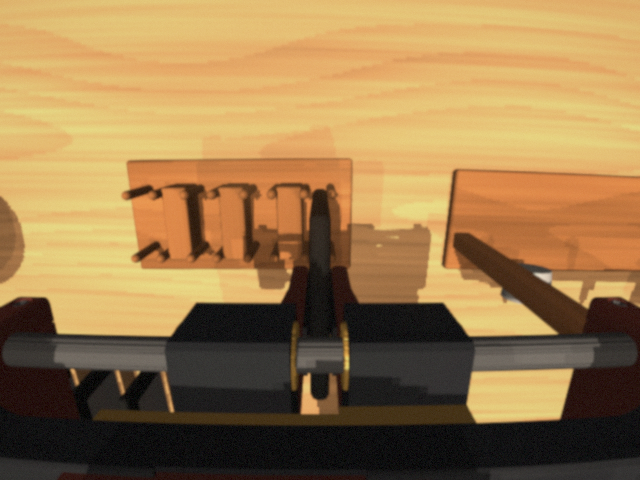

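```bash
cat > ov.py <<'E'
from h import *
def ov(fn,x=650.5,y=166.4,yaw=1.5,box=(90,130,390,290),sc=2.6):
    im=snap('wrist')[:,:,::-1].copy();m=vision.camera_model('wrist')
    x0,y0,x1,y1=box
    big=cv2.resize(im[y0:y1,x0:x1],None,fx=sc,fy=sc,interpolation=cv2.INTER_CUBIC)
    a=np.radians(yaw);c,s=np.cos(a),np.sin(a)
    W=lambda M:np.array([[x+c*u-s*v,y+s*u+c*v,z] for u,v,z in M])
    D=[(u,v,53) for u in(28,-28) for v in (86.5,63.5,36.5,13.5,-13.5,-36.5,-63.5,-86.5)]
    for p in (proj('wrist',W(D),m)-[x0,y0])*sc: cv2.circle(big,tuple(int(q) for q in p),6,(255,0,0),1)
    B=[(55,107.5,10),(55,-107.5,10),(-55,-107.5,10),(-55,107.5,10)]
    cv2.polylines(big,[((proj('wrist',W(B),m)-[x0,y0])*sc).astype(int)],True,(0,255,0),1)
    cv2.imwrite('pics/'+fn,big); print(monitor.get_obs()['ee_pos'].round(1))
E
python3 -c "
from ov import *
ov('w21o.png')"
```

```text
[652.2  91.4 173.7]
```

View pics/w21o.png

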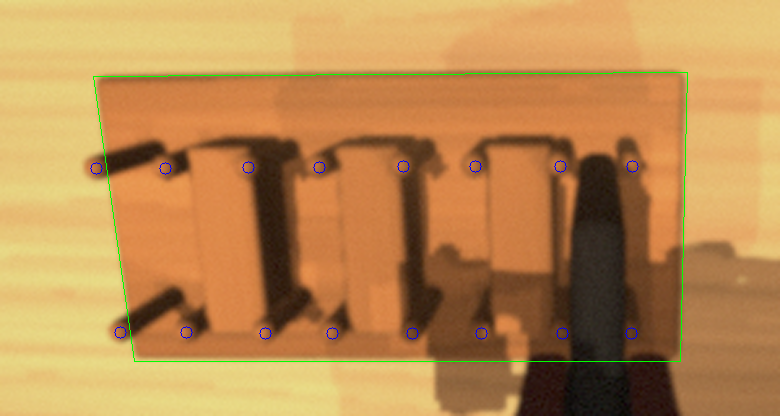

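The rack model overlays well and the lid is centred between the dowels at columns 560 and 632. Descending.

Call:
carry_out:
  targets:
    - [[0, 0, 0], [0, 0, -20], 0]
    - [[0, 0, 0], [0, 0, -45], 0]
    - [[0, 0, 0], [0, 0, -60], 0]
    - [[0, 0, 0], [0, 0, -72], 0]
    - [[0, 0, 0], [0, 0, -84], 0]
    - [[0, 0, 0], [0, 0, -95], 0]
    - [[0, 0, 0], [0, 0, -104], 0]
    - [[0, 0, 0], [0, 0, -108], 0]
    - [[0, 0, 0], [0, 0, -109], 0]

```text
t: 26.88
ee_pos: [653.5, 91.1, 66.5]
orientation: [-3.141, -0.039, 0.001]
ft_force: [-7.3, -0.2, 12.8]
width: 8.6
```

```bash
python3 - <<'E'
from ov import *
ov('w22.png')
print(monitor.get_obs()['ft_force'].round(1))
E
```

```text
[653.7  91.1  66.6]
[-0.4  0.5 -1.4]
```

View pics/w22.png

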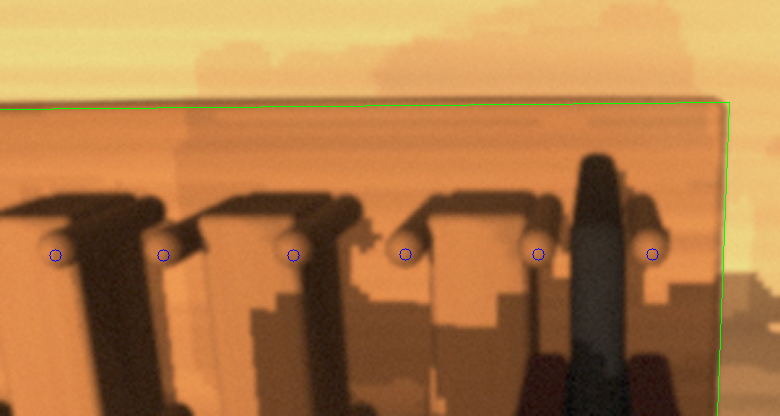

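The lid is on the base between its dowels. Releasing and going to L3.

Call:
carry_out:
  targets:
    - [[0, 0, 0], [0, 0, 0], 20]
    - [[0, 0, 0], [0, 0, 0], 34]
    - [[0, 0, 0], [0, 0, 0], 34]
    - [[0, 0, 0], [0, 0, 15], 34]
    - [[0, 0, 0], [0, 0, 45], 34]
    - [[0, 0, 0], [0, 0, 75], 34]
    - [[0, 0, 0], [0, 0, 100], 34]
    - [[0, 0, 1], [-15, 13, 112], 34]
    - [[0, 0, 2], [-40, 35, 114], 34]
    - [[0, 0, 2.7], [-65, 55, 114], 34]

```text
t: 27.77
ee_pos: [589.7, 146.4, 182.9]
orientation: [-3.139, -0.112, -0.007]
ft_force: [-0.4, 1.3, 0.4]
width: 33.7
```

Call:
carry_out:
  targets:
    - [[0, 0, 0], [-28, 24, 0], 34]
    - [[0, 0, 0], [-55, 48, 0], 34]
    - [[0, 0, 0], [-83, 72, 0], 34]
    - [[0, 0, 0], [-105, 92, 0], 34]
    - [[0, 0, 0], [-121, 104, 0], 34]
    - [[0, 0, 0], [-128, 109.5, 0], 34]
    - [[0, 0, 0], [-128, 109.5, 0], 34]
    - [[0, 0, 0], [-128, 109.5, 0], 34]

```text
t: 28.43
ee_pos: [461.5, 255.6, 180.8]
orientation: [-3.139, -0.115, -0.002]
ft_force: [0.5, -0.1, -0.9]
width: 33.8
```

```bash
python3 - <<'E'
from h import *
im=snap('wrist','w23.png');m=vision.camera_model('wrist')
s=monitor.get_obs();print(s['ee_pos'],s['orientation'])
for c in ['wrist','side']:
  if c=='side': snap(c,'s23.png');m=vision.camera_model(c)
  for r in place_of('lid1',c): print(round(r['confidence'],2),toW(c,r['point'],m).round(1))
E
```

```text
[461.89290577 255.30273519 180.65626132] [-3.13921177e+00 -1.13053454e-01 -2.17375407e-03]
0.96 [457.7 305.6   5.6]
0.84 [444.  356.    7.3]
0.78 [455.9 254.7   7.5]
0.72 [649.8  88.9  10.6]
0.62 [454.  282.5  -2.7]
0.22 [649.5 163.3   3.3]
0.87 [445.6 356.   11.8]
0.85 [458.  255.4  10.9]
0.76 [652.4  92.8   7.6]
0.59 [458.6 307.7   9.3]
```

View pics/w23.png

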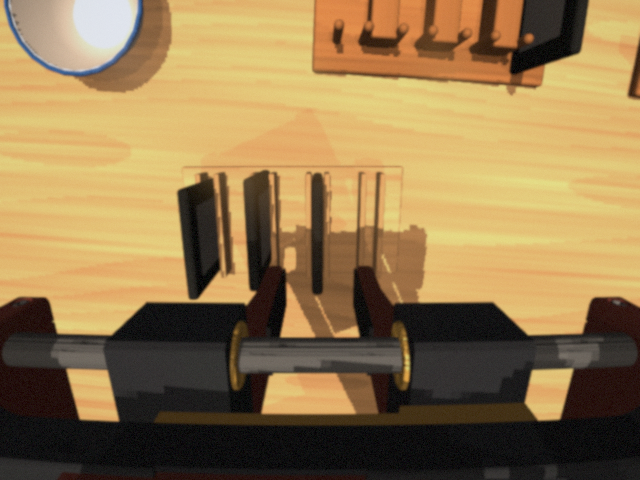

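View pics/s23.png

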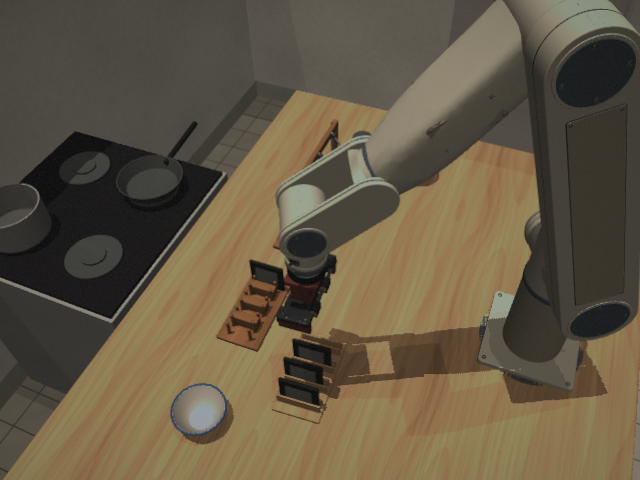

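L4 stands in its slot. L3 is centred at column 317. Gripping it.

Call:
carry_out:
  targets:
    - [[0, 0, 0], [-2, 1, -25], 34]
    - [[0, 0, 0], [-2, 1, -55], 34]
    - [[0, 0, 0], [-2, 1, -85], 34]
    - [[0, 0, 0], [-2, 1, -108], 34]
    - [[0, 0, 0], [-2, 1, -116], 34]
    - [[0, 0, 0], [-2, 1, -116], 20]
    - [[0, 0, 0], [-2, 1, -116], 0]
    - [[0, 0, 0], [-2, 1, -116], 0]
    - [[0, 0, 0], [-2, 1, -116], 0]
    - [[0, 0, 0], [-2, 1, -116], 0]

```text
t: 29.47
ee_pos: [459.9, 257.0, 65.5]
orientation: [-3.138, -0.113, -0.004]
ft_force: [-0.6, -0.0, 2.2]
width: 8.6
```

Call:
carry_out:
  targets:
    - [[0, 0, 0], [0, 0, 0], 0]
    - [[0, 0, 0], [0, 0, 0], 0]
    - [[0, 0, 0], [0, 0, 4], 0]
    - [[0, 0, 0], [0, 0, 15], 0]
    - [[0, 0, 0], [0, 0, 40], 0]
    - [[0, 0, 0], [0, 0, 70], 0]
    - [[0, 0, 0], [0, 0, 100], 0]
    - [[0, 0, -1], [20, -12, 112], 0]
    - [[0, 0, -2], [48, -29, 112], 0]
    - [[0, 0, -2.7], [77, -46, 112], 0]

```text
t: 30.3
ee_pos: [536.7, 210.6, 178.7]
orientation: [-3.14, -0.041, -0.005]
ft_force: [-0.0, 1.3, -1.8]
width: 8.8
```

Call:
carry_out:
  targets:
    - [[0, 0, 0], [30, -18, 0], 0]
    - [[0, 0, 0], [60, -36, 0], 0]
    - [[0, 0, 0], [88, -53, 0], 0]
    - [[0, 0, 0], [108, -65, 0], 0]
    - [[0, 0, 0], [117, -69.5, 0], 0]
    - [[0, 0, 0], [117, -69.5, 0], 0]
    - [[0, 0, 0], [117, -69.5, -15], 0]
    - [[0, 0, 0], [117, -69.5, -35], 0]
    - [[0, 0, 0], [117, -69.5, -45], 0]
    - [[0, 0, 0], [117, -69.5, -45], 0]

```text
t: 31.13
ee_pos: [649.6, 141.6, 128.6]
orientation: [3.14, 0.041, -0.009]
ft_force: [-0.5, -0.5, -1.6]
width: 8.6
```

```bash
python3 - <<'E'
from ov import *
ov('w24.png')
E
```

```text
[650.8 141.7 130.1]
```

View pics/w24.png

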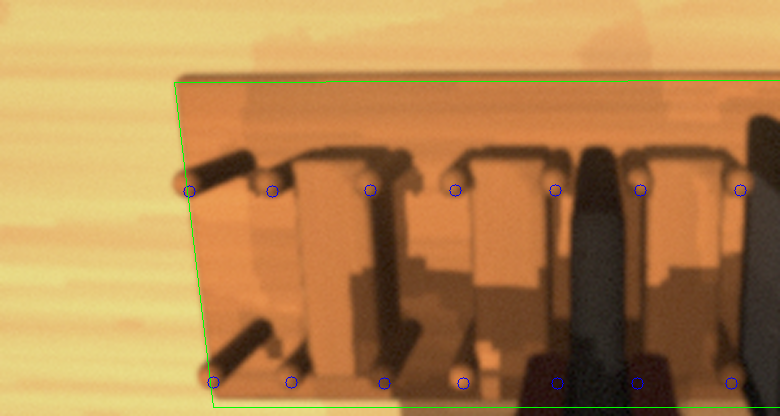

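The lid is centred between dowels 555 and 640. Lowering and releasing.

Call:
carry_out:
  targets:
    - [[0, 0, 0], [0, 0, -12], 0]
    - [[0, 0, 0], [0, 0, -25], 0]
    - [[0, 0, 0], [0, 0, -38], 0]
    - [[0, 0, 0], [0, 0, -50], 0]
    - [[0, 0, 0], [0, 0, -59], 0]
    - [[0, 0, 0], [0, 0, -63], 0]
    - [[0, 0, 0], [0, 0, -64.5], 0]
    - [[0, 0, 0], [0, 0, -64.5], 0]

```text
t: 31.85
ee_pos: [652.1, 140.9, 67.3]
orientation: [3.141, 0.039, -0.003]
ft_force: [-5.2, -0.6, 11.2]
width: 8.6
```

Call:
carry_out:
  targets:
    - [[0, 0, 0], [0, 0, 0], 20]
    - [[0, 0, 0], [0, 0, 0], 32]
    - [[0, 0, 0], [0, 0, 0], 32]
    - [[0, 0, 0], [0, 0, 15], 32]
    - [[0, 0, 0], [0, 0, 45], 32]
    - [[0, 0, 0], [0, 0, 75], 32]
    - [[0, 0, 0], [0, 0, 100], 34]
    - [[0, 0, 1], [-15, 13, 112], 34]
    - [[0, 0, 2], [-40, 35, 114], 34]
    - [[0, 0, 2.7], [-65, 56, 114], 34]

```text
t: 32.68
ee_pos: [588.6, 197.4, 183.3]
orientation: [-3.138, -0.112, -0.006]
ft_force: [-0.7, 0.7, 0.5]
width: 33.7
```

Call:
carry_out:
  targets:
    - [[0, 0, 0], [-28, 24, 0], 34]
    - [[0, 0, 0], [-55, 47, 0], 34]
    - [[0, 0, 0], [-83, 70, 0], 34]
    - [[0, 0, 0], [-108, 91, 0], 34]
    - [[0, 0, 0], [-124, 105, 0], 34]
    - [[0, 0, 0], [-131, 110.5, 0], 34]
    - [[0, 0, 0], [-131, 110.5, 0], 34]
    - [[0, 0, 0], [-131, 110.5, 0], 34]

```text
t: 33.35
ee_pos: [457.5, 307.6, 181.2]
orientation: [-3.139, -0.115, -0.002]
ft_force: [0.1, -0.6, 0.2]
width: 34.5
```

```bash
python3 - <<'E'
from h import *
im=snap('wrist','w25.png');m=vision.camera_model('wrist')
s=monitor.get_obs();print(s['ee_pos'],s['qpos'].round(2))
for c in ['wrist','side']:
  if c=='side': snap(c,'s25.png');m=vision.camera_model(c)
  for r in place_of('lid1',c): print(round(r['confidence'],2),toW(c,r['point'],m).round(1))
E
```

```text
[457.86359197 307.17715027 181.03086745] [ 0.57  0.37  1.83 -0.    0.94  2.07]
0.93 [445.6 353.6   6.5]
0.88 [456.3 305.6   6.7]
0.72 [651.6 134.8  12.1]
0.71 [648.8 141.8  12.4]
0.61 [456.  308.9  13.2]
0.56 [445.5 355.1  12.2]
```

View pics/w25.png

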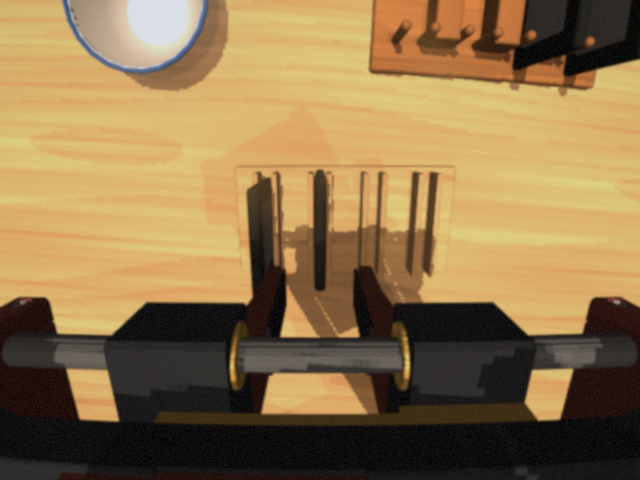

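L2 is centred at column 320, and the rack now holds two lids. Gripping L2.

Call:
carry_out:
  targets:
    - [[0, 0, 0], [-1, 0, -25], 34]
    - [[0, 0, 0], [-1, 0, -55], 34]
    - [[0, 0, 0], [-1, 0, -85], 34]
    - [[0, 0, 0], [-1, 0, -108], 34]
    - [[0, 0, 0], [-1, 0, -116.5], 34]
    - [[0, 0, 0], [-1, 0, -116.5], 20]
    - [[0, 0, 0], [-1, 0, -116.5], 0]
    - [[0, 0, 0], [-1, 0, -116.5], 0]
    - [[0, 0, 0], [-1, 0, -116.5], 0]
    - [[0, 0, 0], [-1, 0, -116.5], 0]

```text
t: 34.38
ee_pos: [456.8, 308.1, 65.5]
orientation: [-3.138, -0.113, -0.004]
ft_force: [0.0, -1.4, 4.0]
width: 8.9
```

Call:
carry_out:
  targets:
    - [[0, 0, 0], [0, 0, 0], 0]
    - [[0, 0, 0], [0, 0, 0], 0]
    - [[0, 0, 0], [0, 0, 4], 0]
    - [[0, 0, 0], [0, 0, 15], 0]
    - [[0, 0, 0], [0, 0, 40], 0]
    - [[0, 0, 0], [0, 0, 70], 0]
    - [[0, 0, 0], [0, 0, 100], 0]
    - [[0, 0, -1], [20, -12, 112], 0]
    - [[0, 0, -2], [48, -29, 112], 0]
    - [[0, 0, -2.7], [77, -46, 112], 0]

```text
t: 35.22
ee_pos: [533.7, 261.8, 178.8]
orientation: [-3.14, -0.041, -0.005]
ft_force: [0.6, 0.4, -0.6]
width: 8.9
```

Call:
carry_out:
  targets:
    - [[0, 0, 0], [30, -18, 0], 0]
    - [[0, 0, 0], [60, -36, 0], 0]
    - [[0, 0, 0], [88, -53, 0], 0]
    - [[0, 0, 0], [108, -65, 0], 0]
    - [[0, 0, 0], [118, -70.5, 0], 0]
    - [[0, 0, 0], [118, -70.5, 0], 0]
    - [[0, 0, 0], [118, -70.5, -15], 0]
    - [[0, 0, 0], [118, -70.5, -35], 0]
    - [[0, 0, 0], [118, -70.5, -45], 0]
    - [[0, 0, 0], [118, -70.5, -45], 0]

```text
t: 36.05
ee_pos: [647.7, 191.5, 128.6]
orientation: [3.14, 0.041, -0.009]
ft_force: [-1.0, -0.2, -0.2]
width: 8.8
```

```bash
python3 - <<'E'
from ov import *
ov('w26.png',box=(170,130,470,290))
E
```

```text
[648.8 191.6 130. ]
```

View pics/w26.png

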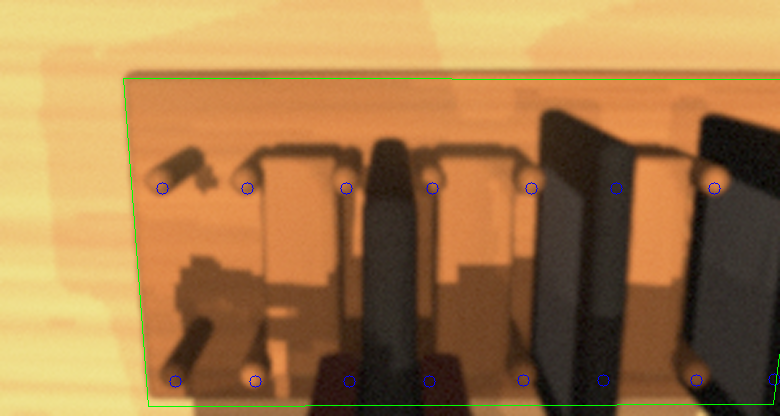

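The lid is centred between dowels 346 and 432. Lowering and releasing.

Call:
carry_out:
  targets:
    - [[0, 0, 0], [0, 0, -12], 0]
    - [[0, 0, 0], [0, 0, -25], 0]
    - [[0, 0, 0], [0, 0, -38], 0]
    - [[0, 0, 0], [0, 0, -50], 0]
    - [[0, 0, 0], [0, 0, -59], 0]
    - [[0, 0, 0], [0, 0, -63], 0]
    - [[0, 0, 0], [0, 0, -64.5], 0]
    - [[0, 0, 0], [0, 0, -64.5], 0]

```text
t: 36.77
ee_pos: [650.2, 190.9, 67.4]
orientation: [3.141, 0.039, -0.003]
ft_force: [-5.9, -1.4, 10.6]
width: 8.5
```

Call:
carry_out:
  targets:
    - [[0, 0, 0], [0, 0, 0], 20]
    - [[0, 0, 0], [0, 0, 0], 32]
    - [[0, 0, 0], [0, 0, 0], 32]
    - [[0, 0, 0], [0, 0, 15], 32]
    - [[0, 0, 0], [0, 0, 45], 32]
    - [[0, 0, 0], [0, 0, 75], 32]
    - [[0, 0, 0], [0, 0, 100], 34]
    - [[0, 0, 1], [-15, 13, 112], 34]
    - [[0, 0, 2], [-40, 33, 114], 34]
    - [[0, 0, 2.7], [-67, 55, 114], 34]

```text
t: 37.6
ee_pos: [584.9, 246.2, 183.3]
orientation: [-3.138, -0.111, -0.007]
ft_force: [-0.8, 1.4, 0.1]
width: 34.0
```

Call:
carry_out:
  targets:
    - [[0, 0, 0], [-28, 23, 0], 34]
    - [[0, 0, 0], [-57, 46, 0], 34]
    - [[0, 0, 0], [-85, 69, 0], 34]
    - [[0, 0, 0], [-114, 92, 0], 34]
    - [[0, 0, 0], [-130, 105, 0], 34]
    - [[0, 0, 0], [-138, 111, 0], 34]
    - [[0, 0, 0], [-138, 111, 0], 34]
    - [[0, 0, 0], [-138, 111, 0], 34]

```text
t: 38.27
ee_pos: [446.4, 357.1, 181.1]
orientation: [-3.139, -0.115, -0.002]
ft_force: [0.1, 0.5, 0.5]
width: 34.0
```

```bash
python3 - <<'E'
from h import *
im=snap('wrist','w27.png');m=vision.camera_model('wrist')
s=monitor.get_obs();print(s['ee_pos'],s['qpos'].round(2))
for c in ['wrist','side']:
  if c=='side': snap(c,'s27.png');m=vision.camera_model(c)
  for r in place_of('lid1',c): print(round(r['confidence'],2),toW(c,r['point'],m).round(1))
E
```

```text
[446.82142696 356.67143804 180.99673078] [ 0.65  0.4   1.78 -0.    0.96  2.15]
0.94 [647.  187.5  11.5]
0.66 [445.5 354.5   5.2]
0.97 [446.8 351.5  12. ]
0.84 [648.4 190.2  14.7]
0.82 [651.9 142.3  12.6]
0.63 [655.   92.5   9. ]
```

View pics/w27.png

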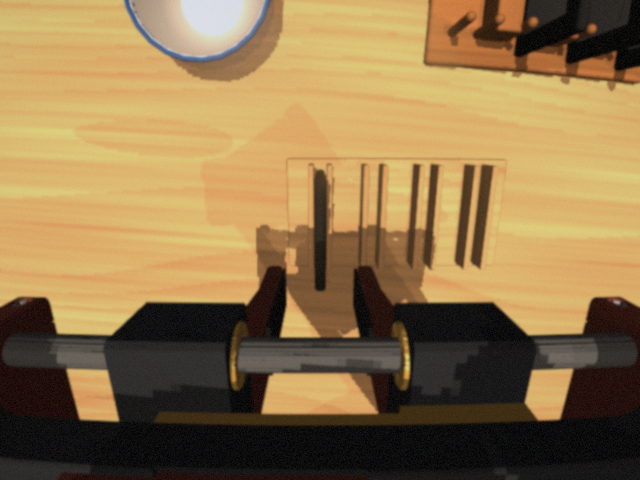

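The last lid is centred at column 320. Gripping it.

Call:
carry_out:
  targets:
    - [[0, 0, 0], [-1, 0, -25], 34]
    - [[0, 0, 0], [-1, 0, -55], 34]
    - [[0, 0, 0], [-1, 0, -85], 34]
    - [[0, 0, 0], [-1, 0, -108], 34]
    - [[0, 0, 0], [-1, 0, -116.5], 34]
    - [[0, 0, 0], [-1, 0, -116.5], 20]
    - [[0, 0, 0], [-1, 0, -116.5], 0]
    - [[0, 0, 0], [-1, 0, -116.5], 0]
    - [[0, 0, 0], [-1, 0, -116.5], 0]
    - [[0, 0, 0], [-1, 0, -116.5], 0]

```text
t: 39.3
ee_pos: [445.8, 357.6, 65.6]
orientation: [-3.138, -0.113, -0.004]
ft_force: [1.5, -0.5, 2.2]
width: 9.0
```

Call:
carry_out:
  targets:
    - [[0, 0, 0], [0, 0, 0], 0]
    - [[0, 0, 0], [0, 0, 0], 0]
    - [[0, 0, 0], [0, 0, 4], 0]
    - [[0, 0, 0], [0, 0, 15], 0]
    - [[0, 0, 0], [0, 0, 40], 0]
    - [[0, 0, 0], [0, 0, 70], 0]
    - [[0, 0, 0], [0, 0, 100], 0]
    - [[0, 0, -1], [20, -12, 112], 0]
    - [[0, 0, -2], [48, -29, 112], 0]
    - [[0, 0, -2.7], [77, -46, 112], 0]

```text
t: 40.13
ee_pos: [522.6, 311.3, 178.7]
orientation: [-3.14, -0.041, -0.004]
ft_force: [0.9, -0.7, -1.6]
width: 9.0
```

Call:
carry_out:
  targets:
    - [[0, 0, 0], [32, -18, 0], 0]
    - [[0, 0, 0], [64, -36, 0], 0]
    - [[0, 0, 0], [95, -53, 0], 0]
    - [[0, 0, 0], [117, -65, 0], 0]
    - [[0, 0, 0], [127.5, -70, 0], 0]
    - [[0, 0, 0], [127.5, -70, 0], 0]
    - [[0, 0, 0], [127.5, -70, -15], 0]
    - [[0, 0, 0], [127.5, -70, -35], 0]
    - [[0, 0, 0], [127.5, -70, -45], 0]
    - [[0, 0, 0], [127.5, -70, -45], 0]

```text
t: 40.97
ee_pos: [646.0, 241.4, 128.4]
orientation: [3.14, 0.041, -0.009]
ft_force: [-1.3, -0.7, -1.4]
width: 9.0
```

```bash
python3 - <<'E'
from ov import *
ov('w28.png',box=(230,130,530,290))
E
```

```text
[647.2 241.6 130. ]
```

View pics/w28.png

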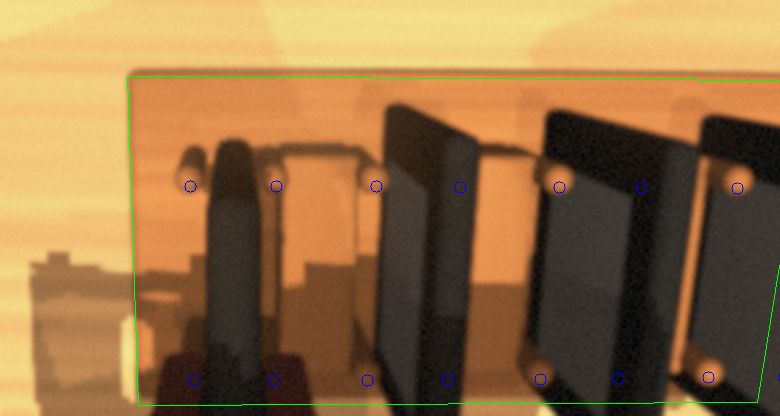

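Centred between dowels 190 and 276. Lowering, releasing and retreating up.

Call:
carry_out:
  targets:
    - [[0, 0, 0], [0, 0, -12], 0]
    - [[0, 0, 0], [0, 0, -25], 0]
    - [[0, 0, 0], [0, 0, -38], 0]
    - [[0, 0, 0], [0, 0, -50], 0]
    - [[0, 0, 0], [0, 0, -59], 0]
    - [[0, 0, 0], [0, 0, -63], 0]
    - [[0, 0, 0], [0, 0, -64.5], 0]
    - [[0, 0, 0], [0, 0, -64.5], 0]

```text
t: 41.68
ee_pos: [648.8, 240.9, 67.4]
orientation: [3.141, 0.039, -0.002]
ft_force: [-4.4, -1.2, 9.1]
width: 9.1
```

Call:
carry_out:
  targets:
    - [[0, 0, 0], [0, 0, 0], 20]
    - [[0, 0, 0], [0, 0, 0], 32]
    - [[0, 0, 0], [0, 0, 0], 32]
    - [[0, 0, 0], [0, 0, 15], 32]
    - [[0, 0, 0], [0, 0, 45], 32]
    - [[0, 0, 0], [0, 0, 80], 32]
    - [[0, 0, 0], [-10, 0, 115], 34]
    - [[0, 0, 0], [-40, 0, 150], 34]
    - [[0, 0, 0], [-75, 0, 180], 34]
    - [[0, 0, 0], [-110, -10, 205], 34]

```text
t: 42.52
ee_pos: [547.8, 233.9, 268.0]
orientation: [-3.14, -0.04, -0.004]
ft_force: [-0.4, -0.5, 0.6]
width: 33.9
```

Call:
carry_out:
  targets:
    - [[0, 0, 0], [-25, -20, 25], 34]
    - [[0, 0, 0], [-45, -40, 50], 34]
    - [[0, 0, 0], [-60, -60, 65], 34]
    - [[0, 0, 0], [-60, -80, 70], 34]
    - [[0, 0, 0], [-60, -80, 70], 34]
    - [[0, 0, 0], [-60, -80, 70], 34]

```text
t: 43.02
ee_pos: [488.3, 152.8, 336.4]
orientation: [-3.14, -0.037, -0.004]
ft_force: [0.6, 0.1, -0.3]
width: 34.0
```

```bash
python3 - <<'E'
from h import *
s=monitor.get_obs();print(s['ee_pos'])
snap('wrist','w29.png')
for c in ['wrist','side','scene']:
  snap(c,c+'29.png');m=vision.camera_model(c)
  for q in ['lid1','scoop1','eye1','jar','bowl1']:
    for r in place_of(q,c): 
      if r['confidence']>.3: print(c,q,round(r['confidence'],2),toW(c,r['point'],m).round(1))
E
```

```text
[488.25360364 152.76694633 336.44978442]
wrist lid1 0.87 [650.5 238.3   7.1]
wrist lid1 0.82 [650.8  90.2  11.1]
wrist lid1 0.61 [650.3 136.9  10.6]
wrist scoop1 0.67 [622.6 -96.1  53.5]
wrist eye1 0.92 [611.2 -98.5 154.9]
wrist eye1 0.63 [649.6 189.5   7.3]
wrist bowl1 0.7 [631.  470.7   0.8]
side lid1 0.84 [650.4 139.5  14.9]
side lid1 0.65 [649.6 194.2  14.2]
side lid1 0.6 [656.2  91.    6.7]
side scoop1 0.58 [ 624.8 -282.5   52.2]
side scoop1 0.47 [ 587.5 -448.9    0. ]
side eye1 0.46 [ 606.2 -282.   157.7]
side jar 0.58 [ 5.882e+02 -4.500e+02 -1.000e-01]
side bowl1 0.88 [ 4.232e+02 -4.737e+02  2.000e-01]
side bowl1 0.82 [627.8 463.8  -3.1]
scene lid1 0.74 [652.8 141.3   8.6]
scene lid1 0.74 [650.5 193.2  12.7]
scene lid1 0.73 [649.7  94.8   8.9]
scene lid1 0.54 [647.  242.9   8.9]
scene scoop1 0.85 [ 620.4 -276.    58.9]
scene scoop1 0.58 [623.7 -94.7  58. ]
scene eye1 0.94 [ 604.  -276.   156.7]
scene eye1 0.6 [606.4 -98.9 158. ]
scene jar 0.83 [ 588.7 -448.6   -4.3]
scene bowl1 0.93 [6.306e+02 4.688e+02 2.000e-01]
scene bowl1 0.58 [ 4.211e+02 -4.728e+02  3.000e-01]
scene bowl1 0.32 [ 606.9 -274.8  164.1]
```

View pics/wrist29.png

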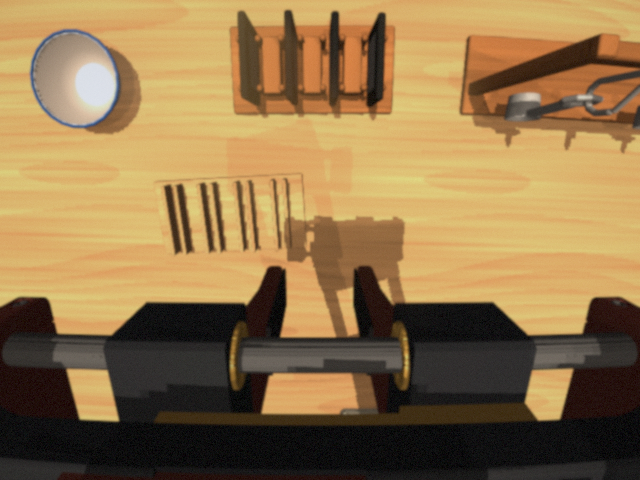

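View pics/side29.png

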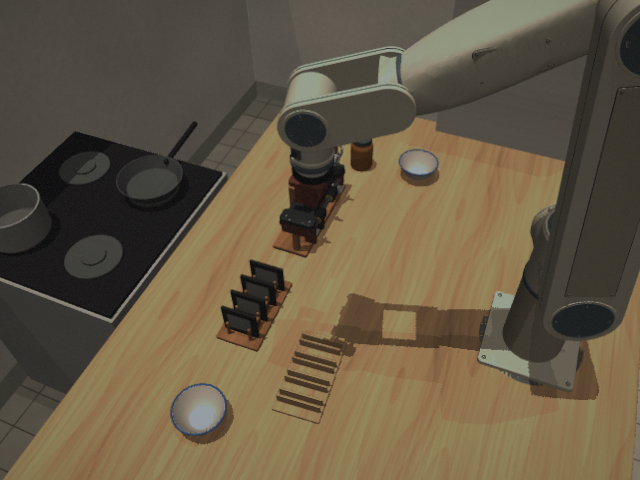

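View pics/scene29.png

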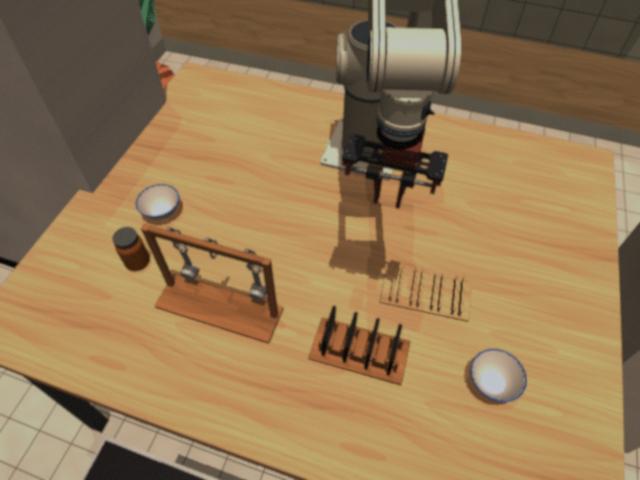

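All four lids stand in the rack and both scoops hang. I'll move the arm aside, wait for the swing to die down, and check the gates.

Call:
carry_out:
  targets:
    - [[0, 0, 0], [-5, 25, 5], 34]
    - [[0, 0, 0], [-10, 60, 10], 34]
    - [[0, 0, 0], [-20, 95, 20], 34]
    - [[0, 0, 0], [-30, 130, 20], 34]
    - [[0, 0, 0], [-30, 150, 20], 34]
    - [[0, 0, 0], [-30, 150, 20], 34]
    - [[0, 0, 0], [-30, 150, 20], 34]
    - [[0, 0, 0], [-30, 150, 20], 34]
    - [[0, 0, 0], [-30, 150, 20], 34]
    - [[0, 0, 0], [-30, 150, 20], 34]

```text
t: 44.8
ee_pos: [458.3, 302.0, 355.1]
orientation: [3.141, 0.037, -0.0]
ft_force: [-0.1, -0.3, -0.0]
width: 33.8
```

```bash
python3 - <<'E'
from h import *
ims=[]
for i in range(8):
    a=snap('scene');b=snap('side');ims.append((a.astype(int),b.astype(int)))
for i in range(8): print(i,[int((np.abs(ims[i][k]-ims[0][k]).max(2)>40).sum()) for k in (0,1)])
a,b=ims[-1]
cv2.imwrite('pics/f1.png',cv2.resize(a[215:345,130:300].astype(np.uint8)[:,:,::-1],None,fx=4.5,fy=4.5,interpolation=cv2.INTER_CUBIC))
cv2.imwrite('pics/f2.png',cv2.resize(b[100:360,200:400].astype(np.uint8)[:,:,::-1],None,fx=2.3,fy=2.3,interpolation=cv2.INTER_CUBIC))
E
```

```text
0 [0, 0]
1 [388, 167]
2 [800, 201]
3 [1032, 224]
4 [956, 279]
5 [663, 288]
6 [333, 158]
7 [216, 188]
```

View pics/f1.png

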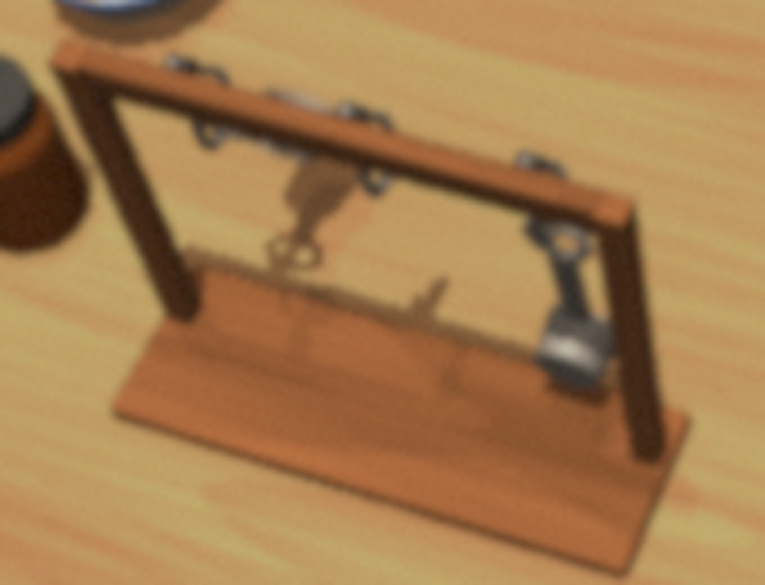

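View pics/f2.png

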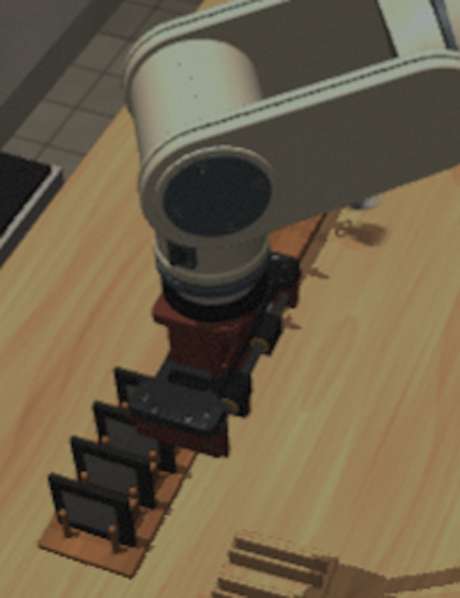

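Scoop B on the far hook has just been disturbed and is swinging hard (the shadow shows it near horizontal). I'll move to where the wrist and side cameras can both see the rail, and let it settle.

Call:
carry_out:
  targets:
    - [[0, 0, 0], [0, -25, 10], 34]
    - [[0, 0, 0], [0, -60, 20], 34]
    - [[0, 0, 0], [0, -95, 30], 34]
    - [[0, 0, 0], [0, -130, 40], 34]
    - [[0, 0, 0], [0, -167, 50], 34]
    - [[0, 0, 0], [0, -204, 50], 34]
    - [[0, 0, 0], [0, -241, 50], 34]
    - [[0, 0, 0], [0, -278, 50], 34]
    - [[0, 0, 0], [0, -315, 50], 34]
    - [[0, 0, 0], [0, -350, 50], 34]

```text
t: 46.43
ee_pos: [457.6, -48.7, 405.4]
orientation: [3.141, 0.039, 0.001]
ft_force: [0.4, 0.8, 0.4]
width: 34.0
```

Call:
carry_out:
  targets:
    - [[0, 0, 0], [-10, -37, 0], 34]
    - [[0, 0, 0], [-20, -74, 0], 34]
    - [[0, 0, 0], [-30, -110, 0], 34]
    - [[0, 0, 0], [-30, -135, 0], 34]
    - [[0, 0, 0], [-30, -140, 0], 34]
    - [[0, 0, 0], [-30, -140, 0], 34]
    - [[0, 0, 0], [-30, -140, 0], 34]
    - [[0, 0, 0], [-30, -140, 0], 34]
    - [[0, 0, 0], [-30, -140, 0], 34]
    - [[0, 0, 0], [-30, -140, 0], 34]

```text
t: 47.27
ee_pos: [428.3, -185.8, 405.1]
orientation: [-3.141, -0.042, -0.0]
ft_force: [-0.2, 0.7, -0.0]
width: 34.2
```

```bash
cat > chk.py <<'E'
from h import *
import sys
n=sys.argv[1]
for c in ['scene','side']:
  im=snap(c);m=vision.camera_model(c)
  cv2.imwrite(f'pics/{n}{c}.png',cv2.resize((im[215:345,130:300] if c=='scene' else im[100:260,240:440])[:,:,::-1],None,fx=4,fy=3.7,interpolation=cv2.INTER_CUBIC))
  for q in ['scoop1','eye1']:
    for r in place_of(q,c):
      if r['confidence']>.3: print(c,q,round(r['confidence'],2),toW(c,r['point'],m).round(1))
snap('wrist',n+'wrist.png');print(monitor.get_obs()['t'],monitor.get_obs()['ee_pos'])
E
python3 chk.py g1
```

```text
scene scoop1 0.69 [ 655.5 -272.8   65.3]
scene scoop1 0.58 [621.  -92.7  54.7]
scene eye1 0.85 [605.4 -93.6 158.5]
side scoop1 0.74 [ 588.7 -288.6   57.2]
side scoop1 0.66 [626.5 -96.3  53.7]
side scoop1 0.61 [652.5  91.4   7.1]
side eye1 0.87 [609.  -94.7 159.1]
side eye1 0.73 [ 602.1 -281.8  156.5]
47.6167 [ 428.06532027 -186.74901621  405.11168798]
```

View pics/g1side.png

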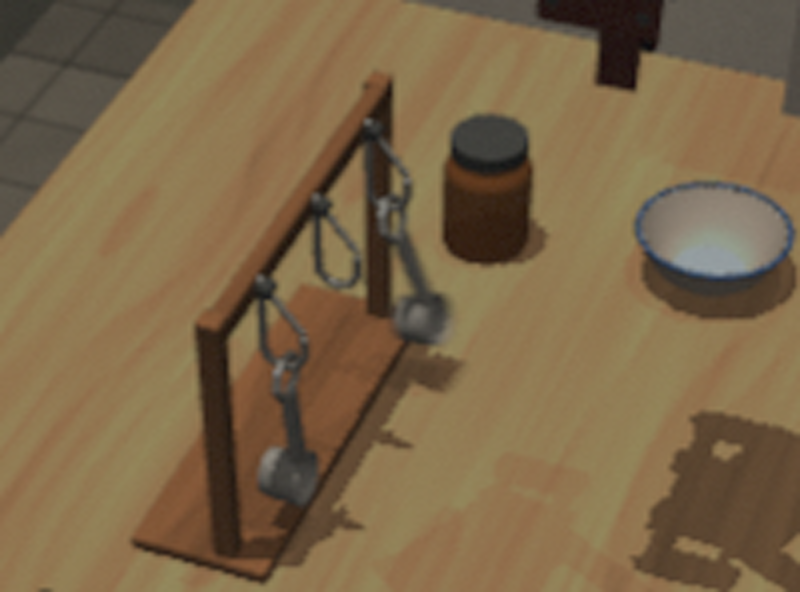

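View pics/g1wrist.png

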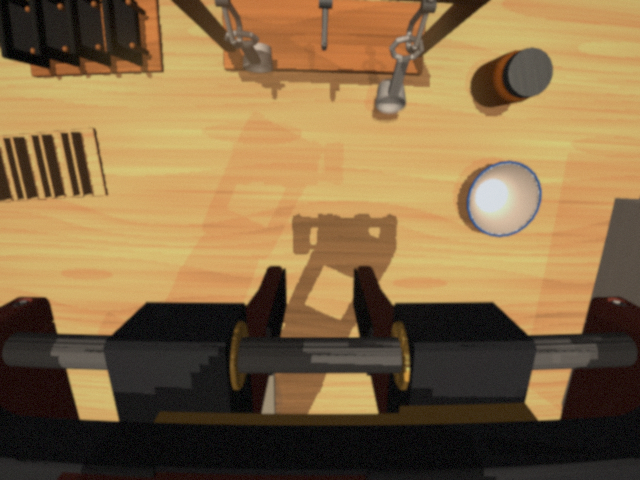

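Scoop B is still on its hook with the gate shut, and the swing is dying. I'll wait longer.

Call:
carry_out:
  targets:
    - [[0, 0, 0], [0, 0, 0], 34]
    - [[0, 0, 0], [0, 0, 0], 34]
    - [[0, 0, 0], [0, 0, 0], 34]
    - [[0, 0, 0], [0, 0, 0], 34]
    - [[0, 0, 0], [0, 0, 0], 34]
    - [[0, 0, 0], [0, 0, 0], 34]
    - [[0, 0, 0], [0, 0, 0], 34]
    - [[0, 0, 0], [0, 0, 0], 34]
    - [[0, 0, 0], [0, 0, 0], 34]
    - [[0, 0, 0], [0, 0, 0], 34]

```text
t: 48.45
ee_pos: [428.0, -186.9, 405.1]
orientation: [3.141, 0.039, 0.0]
ft_force: [-0.1, 0.5, -0.4]
width: 34.0
```

Call:
carry_out:
  targets:
    - [[0, 0, 0], [0, 0, 0], 34]
    - [[0, 0, 0], [0, 0, 0], 34]
    - [[0, 0, 0], [0, 0, 0], 34]
    - [[0, 0, 0], [0, 0, 0], 34]
    - [[0, 0, 0], [0, 0, 0], 34]
    - [[0, 0, 0], [0, 0, 0], 34]
    - [[0, 0, 0], [0, 0, 0], 34]
    - [[0, 0, 0], [0, 0, 0], 34]
    - [[0, 0, 0], [0, 0, 0], 34]
    - [[0, 0, 0], [0, 0, 0], 34]

```text
t: 49.28
ee_pos: [428.0, -186.9, 405.1]
orientation: [3.141, 0.039, 0.0]
ft_force: [0.0, 0.5, 0.2]
width: 33.9
```

Call:
carry_out:
  targets:
    - [[0, 0, 0], [0, 0, 0], 34]
    - [[0, 0, 0], [0, 0, 0], 34]
    - [[0, 0, 0], [0, 0, 0], 34]
    - [[0, 0, 0], [0, 0, 0], 34]
    - [[0, 0, 0], [0, 0, 0], 34]
    - [[0, 0, 0], [0, 0, 0], 34]
    - [[0, 0, 0], [0, 0, 0], 34]
    - [[0, 0, 0], [0, 0, 0], 34]
    - [[0, 0, 0], [0, 0, 0], 34]
    - [[0, 0, 0], [0, 0, 0], 34]

```text
t: 50.12
ee_pos: [428.0, -186.9, 405.1]
orientation: [3.141, 0.039, 0.0]
ft_force: [-0.2, -0.3, -0.4]
width: 33.8
```

Call:
carry_out:
  targets:
    - [[0, 0, 0], [0, 0, 0], 34]
    - [[0, 0, 0], [0, 0, 0], 34]
    - [[0, 0, 0], [0, 0, 0], 34]
    - [[0, 0, 0], [0, 0, 0], 34]
    - [[0, 0, 0], [0, 0, 0], 34]
    - [[0, 0, 0], [0, 0, 0], 34]
    - [[0, 0, 0], [0, 0, 0], 34]
    - [[0, 0, 0], [0, 0, 0], 34]
    - [[0, 0, 0], [0, 0, 0], 34]
    - [[0, 0, 0], [0, 0, 0], 34]

```text
t: 50.95
ee_pos: [428.0, -186.9, 405.1]
orientation: [3.141, 0.039, -0.0]
ft_force: [0.5, 0.4, 0.1]
width: 33.9
```

Call:
carry_out:
  targets:
    - [[0, 0, 0], [0, 0, 0], 34]
    - [[0, 0, 0], [0, 0, 0], 34]
    - [[0, 0, 0], [0, 0, 0], 34]
    - [[0, 0, 0], [0, 0, 0], 34]
    - [[0, 0, 0], [0, 0, 0], 34]
    - [[0, 0, 0], [0, 0, 0], 34]
    - [[0, 0, 0], [0, 0, 0], 34]
    - [[0, 0, 0], [0, 0, 0], 34]
    - [[0, 0, 0], [0, 0, 0], 34]
    - [[0, 0, 0], [0, 0, 0], 34]

```text
t: 51.78
ee_pos: [428.0, -186.9, 405.1]
orientation: [3.141, 0.039, 0.0]
ft_force: [0.2, 0.6, -0.1]
width: 34.1
```

Call:
carry_out:
  targets:
    - [[0, 0, 0], [0, 0, 0], 34]
    - [[0, 0, 0], [0, 0, 0], 34]
    - [[0, 0, 0], [0, 0, 0], 34]
    - [[0, 0, 0], [0, 0, 0], 34]
    - [[0, 0, 0], [0, 0, 0], 34]
    - [[0, 0, 0], [0, 0, 0], 34]
    - [[0, 0, 0], [0, 0, 0], 34]
    - [[0, 0, 0], [0, 0, 0], 34]
    - [[0, 0, 0], [0, 0, 0], 34]
    - [[0, 0, 0], [0, 0, 0], 34]

```text
t: 52.62
ee_pos: [428.0, -186.9, 405.1]
orientation: [-3.141, -0.039, -0.0]
ft_force: [-0.4, 0.7, 0.4]
width: 34.2
```

```bash
python3 - <<'E'
from h import *
ims=[]
for i in range(14): ims.append(snap('side')[100:260,240:440].astype(float))
g=[cv2.GaussianBlur(i,(5,5),1) for i in ims]
print([int((np.abs(k-g[0]).max(2)>15).sum()) for k in g])
E
python3 chk.py g2
```

```text
[0, 129, 227, 281, 285, 234, 158, 0, 26, 118, 146, 103, 0, 6]
scene scoop1 0.59 [ 615.7 -275.5   56.8]
scene eye1 0.62 [605.5 -92.4 158.4]
scene eye1 0.38 [ 420.  -472.     1.8]
side scoop1 0.73 [649.9 138.7  12.9]
side scoop1 0.67 [625.6 -97.3  55.3]
side scoop1 0.64 [ 621.1 -284.2   54. ]
side scoop1 0.44 [ 621.3 -189.7   -0.9]
side eye1 0.88 [607.7 -96.2 156. ]
side eye1 0.79 [ 609.8 -283.3  155.5]
53.6667 [ 428.02555635 -186.88853348  405.09659466]
```

View pics/g2side.png

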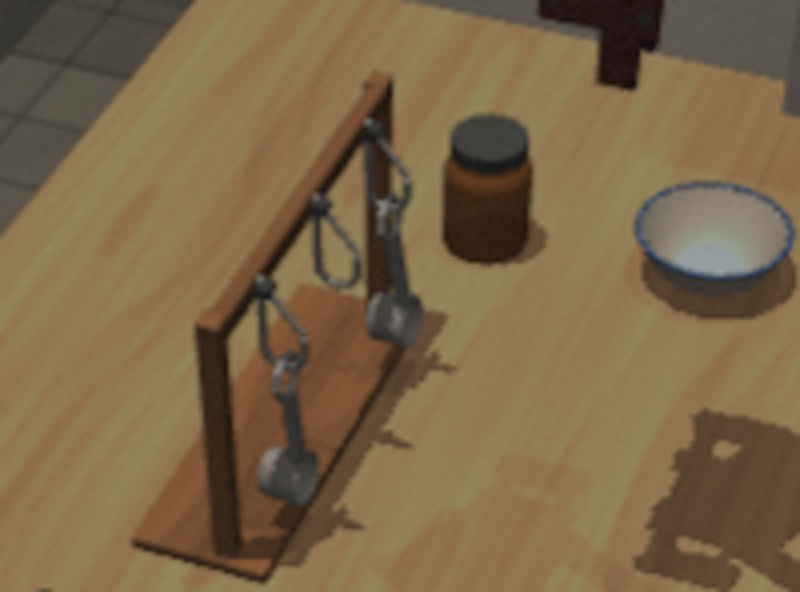

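View pics/g2scene.png

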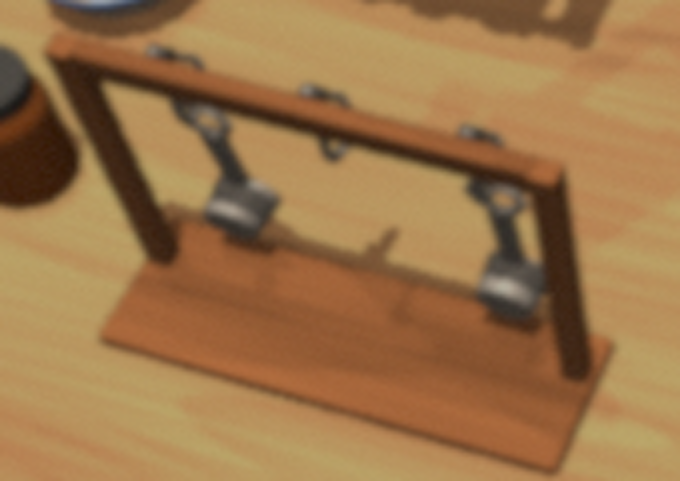

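```bash
python3 - <<'E'
from h import *
ims=[]
for i in range(110):
    im=snap('side')
    if i>=85: ims.append(im[100:260,240:440].astype(float))
g=[cv2.GaussianBlur(i,(5,5),1) for i in ims]
print([int((np.abs(k-g[0]).max(2)>15).sum()) for k in g], monitor.get_obs()['t'])
E
python3 chk.py g3
```

```text
[0, 0, 0, 0, 0, 0, 0, 0, 0, 0, 0, 0, 0, 0, 0, 0, 0, 0, 0, 0, 0, 0, 0, 0, 0] 59.1667
scene scoop1 0.76 [ 617.9 -276.9   57.5]
scene scoop1 0.73 [650.1 193.3  12.8]
scene scoop1 0.69 [623.8 -94.4  56.2]
scene scoop1 0.48 [ 607.5 -278.5  164.1]
scene eye1 0.89 [ 608.4 -276.   157.6]
scene eye1 0.64 [605.9 -94.7 159.7]
side scoop1 0.76 [ 623.5 -278.    54.5]
side scoop1 0.7 [626.9 -94.5  53.8]
side eye1 0.9 [607.9 -93.7 154.3]
side eye1 0.51 [ 607.1 -280.4  153.1]
59.5167 [ 428.01030476 -186.85549598  405.05044131]
```

View pics/g3side.png

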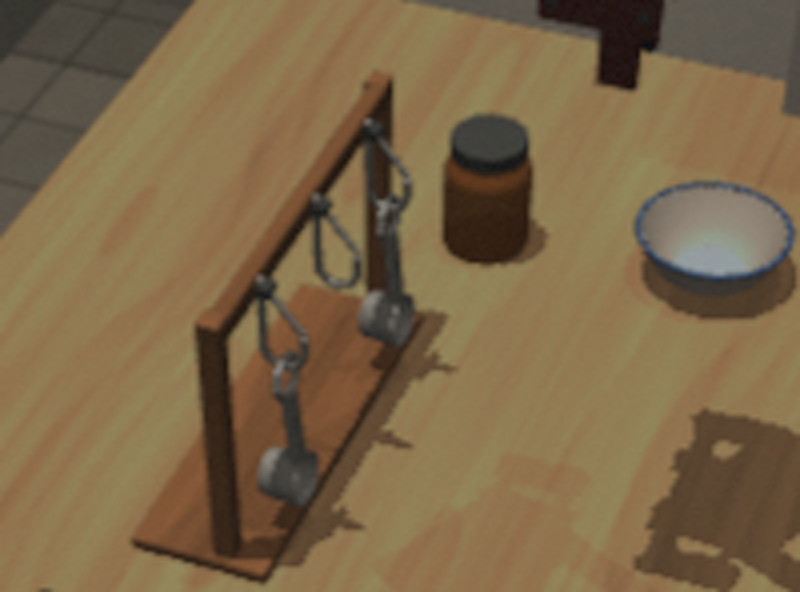

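Both scoops hang still with the gates shut, eyes about 8–11 mm from the bends. The four lids are in the slots and the robot is clear of everything. Handing in.

```bash
python3 -c "
from workcell import order
print(order.close_job())"
```

```text
the job is handed in; nothing more can be done
None
```

I clipped both scoops that were there onto the outer hooks and stood all four lids in the rack, one to a slot. The job was handed in at about 60 s. It returned no verdict.

**Mishaps**
- The first scoop slipped low in the fingers because I lifted before the jaws had closed, so I set it down and gripped it again before hooking it.
- Late in the run the scoop on the far hook was knocked into a hard swing. I waited until it settled.

**Last checks**
- **Scoops:** the eyes were measured about 5–12 mm from the bends. Both gates look shut in the pictures; I had no direct reading of them. No motion showed over 25 side-camera frames.
- **Lids:** all were measured within about 6 mm lengthwise and 7 mm across, inside the limits of 25 mm and 9 mm. Heights read 7–15 mm against a base top of 10 mm. Across readings were up to about 5 mm apart for the same lid; the camera overlays made just before lowering showed each lid centred between its dowels.
- **Jar and bowls:** they are where they were to within about 8 mm, which is roughly the measurement noise.
- **Disagreements:** the detectors sometimes reported a lid, the rail or a bowl as a scoop or eye. I set those readings aside after comparing them with the pictures.

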